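# Make up two cake orders

## Robot

A 6-joint arm with a two-finger parallel gripper is mounted at the origin on a cart in front of the work surface, level with it; the furniture and walls round the work are solid. World frame = base frame: x ahead of the robot, y to its left, z up, the work surface at z = 0. Lengths are in m, angles in rad, forces in N, time in s.
With the tool pointing down it reaches from about 0.375 to 0.925 m from the base axis. Payload 5.7 kg.
Tool frame: the origin (TCP) lies midway between the tips of the shut fingers; the grasp point (between the pads) lies 19 mm behind it; z points along the fingers, y is the line along which they close (so a half turn about z gives the same grasp; the last joint's range is limited). The gripper opens to 88 mm and grips with 3 to 60 N. Pads are 20 mm wide; open, the fingers measure 115 mm over their backs; the gripper's body (75 mm by 178 mm) begins 61 mm behind the grasp point.
Start: joints at [1.185, 0.359, 1.51, -0, 1.272, -0.115], TCP at [0.16, 0.578, 0.223] pointing down, gripper open.
Joint ranges: [-2.97, 2.97], [-1.01, 2.36], [0.21, 2.38], [-0.96, 4.11], [0.2, 2.71], [-2.98, 2.98]. Speed limits (rad/s): [2.39, 2.39, 3.14, 3.14, 3.14, 3.14].

## Interface

Orientations are given as a unit quaternion [x, y, z, w].
In Python, from workcell import status, eyes, bot gives the robot as it stands.
- The arm moves only by the tool step_arm, never from a script. Its argument "rows" is a list of rows, each a list of 7 numbers: the closure, from -1 (fully open) to 1 (shut), then the shift along the tool's x, y, z each as a share of 15 cm, from -1 to 1, then the turn, a rotation vector about the tool's x, y, z each as a share of 90 degrees, from -1 to 1. In form: [[grip, x, y, z, ax, ay, az], ...]. A call has 1 to 12 rows; each row shifts and turns the commanded pose from where the row before left it, along the tool's axes as they then stand; what a row does not reach is not made up. A row lasts 1/10 s, in which the tool goes at most 50 mm and 8.59 degrees, less where a joint would pass 70% of its speed; a pose out of reach is approached as far as the arm can. A call with a number of a shift or a turn outside -1 to 1 is refused whole. A call with a gripper value outside its range is refused whole. The fingers move at their own pace and stop on an object; "newtons" is the grip in N (left out, the last holds). Time passes only in rows, so rows that do not move let the fingers close. It gives the time, the measured TCP pose, the force, the opening and the grip force at its end, in the units of the state.
- status.sense(): the state, without advancing time (a new reading comes with each control period).
- eyes.snapshot(name): name is "side" or "top" or "wrist"; returns a dict with "color" (384x512x3 uint8, blue, green, red), "range_z" (384x512 float32, m along the optical axis (not along the pixel's ray), 0 where there is no reading), "fovy" (degrees; the focal length in pixels is half the picture's height over the tangent of half this angle, whatever the lens; pixels are square), "cx", "cy" (the principal point, pixels), "D" ([k1, k2, p1, p2, k3] as OpenCV has them; the pictures are not rectified), "rvec" (rotation vector, rad) and "tvec" (3), from world to camera coordinates, as OpenCV has them; the wrist camera has in their place "T_tool_cam" (4x4, takes a point from camera to tool coordinates, whose origin is the TCP and whose axes are the flange's). Camera axes: x right, y down, z forward; pixel columns grow to the right and rows downward; lengths in m; the calibration is good to about 2 mm. A picture is of the moment at which its call begins: read the wrist's pose just before it.
- bot.close_job(): hands the job in; it is judged then, once.
Trained networks look in the newest picture that a camera, given by its name, has taken for a name from the list of things; names that differ only in an ending like _2 or _b are one class to them, and where a whole thing is asked for, a point or a joint stands for the part that bears it (a point fixed in the world has none). Each returns a list of dicts, best first, with "score" (0 to 1); they miss things now and then, are a little off and sometimes report something else, mostly with a low value. They report only what shows in the picture. A call takes as long as a camera call. They do not tell look-alikes from the thing itself.
- eyes.regions_of(name, camera): "region" (384x512 bool, what is visible of it) and "rect" ([left, top, right, bottom] in pixels, round what is visible of it).
The state is a dict: "clock": time; "joint_positions": joint angles; "joint_velocities": joint speeds; "tau": joint torques, N m; "tcp_pos": TCP position; "orientation": TCP orientation; "ft_force": force on the tool from outside, world axes, zero at the start; "torque": the same for the moment, N m; "width": finger opening in m; "grip_force": force on a finger pad.
Only numpy, scipy, OpenCV 4.12 (cv2) and the standard library are available. Lean on these libraries where they do the work, as an engineer would, in place of code of your own. Each camera call takes 0.05 s, during which the arm holds its last target. There are 200 camera calls.

## Task

Make up two orders in the brown card trays on the counter: a croissant and the strawberry slice in the T-shaped tray, the other croissant and the small loaf cake in the rectangular tray. Lay each one upright and flat on the floor of the compartment that fits it, wholly inside it and lengthwise with it: croissants in the narrow crosswise compartments, the slice in the stem of the T, the loaf in the wider half of the rectangle. Don't tip any of them over, and leave the dark bundt cake beside the stock where it stands.

Things in the scene. Friction and masses are not known exactly. Their poses are not given: they have to be found in the camera images.
- croissant_a: a butter croissant, 134 mm along y, 65 mm over x, 49 mm high, 55 g. Origin: centre of its underside, z up. Grasp across the middle, closing along x: it is widest, 64 mm, at 25 mm above its underside and rounds in above and below, so centre the pads there. The two croissants are alike and interchangeable. Starts in a steel display tray (floor at z = 2 mm); the four stock places are shuffled.
- croissant_b: a butter croissant, 134 mm along y, 65 mm over x, 49 mm high, 55 g. Origin: centre of its underside, z up. Grasp across the middle, closing along x: it is widest, 64 mm, at 25 mm above its underside and rounds in above and below, so centre the pads there. The two croissants are alike and interchangeable. Starts in a steel display tray (floor at z = 2 mm); the four stock places are shuffled.
- slice: the single strawberry slice (red top with cream, white sides) apart from the full display at the far left: 70 mm over x, 106 mm along y, firm body 34 mm high (48 with cream), 95 g. Origin: centre of its underside, z up. Grasp across its 68 mm width, closing along x, 2 mm toward -x of the origin. Starts in a steel display tray (floor at z = 2 mm).
- loaf: small brown loaf cake with pink icing on a gold card, 100 g. Card 134 mm along x, 93 mm over y; cake body 104 mm along x, 59 mm over y, 42 mm high (66 with icing), centred 6 mm toward +y of the origin. Origin: centre of the card's underside, z up. Grasp the body closing along y, pads 10 to 35 mm above the underside. Starts in a steel display tray (floor at z = 2 mm).
- t_tray: T-shaped brown card tray, fixed on the counter, 221 (x) by 160 mm (y). Origin: centre, underside, z up. Floor 3 mm thick, walls 3 mm thick, top at 10 mm. Crossbar (robot's side), for a croissant: inside 86 (x) by 154 mm (y), centre x = -64.5 mm, croissant y along tray y. Stem, for the slice: inside 126 (x) by 90 mm (y), centre x = +44.5 mm, slice y along tray x. Either way round.
- rect_tray: rectangular brown card tray, fixed on the counter, 209 (x) by 160 mm (y). Origin: centre, underside, z up. Floor 3 mm thick, walls 3 mm thick, top at 10 mm. Narrow cell (robot's side), for a croissant: inside 86 (x) by 154 mm (y), centre x = -58.5 mm, croissant y along tray y. Wide cell, for the loaf: inside 114 by 154 mm, centre x = +44.5 mm, loaf x along tray y. Either way round.
- bundt: the dark round bundt cake with pink icing, 104 mm across and 83 mm high, on a gold card, the nearest of those in the steel tray at the left, beside the stock; origin at the centre of its underside. A bystander: it is loose, leave it where it is.
Things that resemble listed ones, but are neither listed nor needed, are in the scene too. What is shaped like the croissant_a but orange is not meant.

How it is judged:
By the outcome, as a careful person would: the job done as asked, in the order asked, and still so for the second after the job is handed in, with the robot touching nothing.
It also fails if it takes over 109 s, if anything falls off the work surface, if the arm or the gripper's body presses on something with over 40 N, if the wrist force passes 120 N, or if a joint passes its speed limit or range.

## Working session

There is one attempt and no reset: what is moved stays moved. The work goes in short steps, Python scripts to look and compute and a tool call to move; the robot and the scene stay as the last step left them, time stands still between calls to the robot, and variables do not carry over. Pictures are saved under pics/ and viewed, at most 14 in all, crops included, and the job is handed in when it is done.

Besides the shell and the picture viewer there is one more tool, called after "Call:" by a JSON object that holds its "fn" and its "kwargs", one argument or row to a line. step_arm: Moves the arm, as the interface text tells. Shift numbers are shares of 15 cm and turn numbers shares of 90 degrees, none past 1 either way. Its arguments: {"type":"object","properties":{"rows":{"type":"array","items":{"type":"array","items":{"type":"number","minimum":-1,"maximum":1}}},"newtons":{"type":"number"}},"required":["rows"]}

```bash
ls; mkdir -p pics; cat > h.py <<'E'
import numpy as np, cv2, pickle
from scipy.spatial.transform import Rotation as R
from workcell import status, eyes, bot
def snap(n):
    s=status.sense(); d=eyes.snapshot(n)
    f=d["color"].shape[0]/2/np.tan(np.radians(d["fovy"])/2)
    d["K"]=np.array([[f,0,d["cx"]],[0,f,d["cy"]],[0,0,1]])
    if "rvec" in d and d.get("rvec") is not None:
        Rm=cv2.Rodrigues(np.array(d["rvec"],float))[0]; T=np.eye(4); T[:3,:3]=Rm.T; T[:3,3]=-Rm.T@np.array(d["tvec"],float).ravel()
    else:
        B=np.eye(4); B[:3,:3]=R.from_quat(s["orientation"]).as_matrix(); B[:3,3]=s["tcp_pos"]; T=B@np.array(d["T_tool_cam"])
    d["T"]=T; return d
def cloud(d):
    h,w=d["range_z"].shape
    u,v=np.meshgrid(np.arange(w),np.arange(h))
    p=cv2.undistortPoints(np.stack([u,v],-1).reshape(-1,1,2).astype(np.float64),d["K"],np.array(d["D"],float)).reshape(h,w,2)
    z=d["range_z"]; P=np.stack([p[...,0]*z,p[...,1]*z,z],-1)
    W=P@d["T"][:3,:3].T+d["T"][:3,3]; W[z==0]=np.nan
    return W
E
cat > a.py <<'E'
from h import *
print(status.sense())
for c in ("top","side","wrist"):
    d=snap(c); cv2.imwrite(f"pics/{c}0.png",d["color"]); W=cloud(d)
    np.save(f"{c}0.npy",W)
    print(c,d["fovy"],d["T"].round(3).tolist(),d["D"])
    for n in ("croissant_a","slice","loaf","t_tray","rect_tray","bundt"):
        for r in eyes.regions_of(n,c):
            m=r["region"]; p=W[m]; p=p[~np.isnan(p[:,0])]
            if len(p)==0: continue
            q=cv2.minAreaRect(p[:,:2].astype(np.float32)*1000)
            print(n,round(r["score"],2),r["rect"],"med",np.median(p,0).round(3),"ztop",np.percentile(p[:,2],98).round(3),"rect",np.round(q[0]),np.round(q[1]),round(q[2],1))
E
python3 a.py
```

```text
pics
{'clock': 0.0, 'joint_positions': array([ 1.18489123e+00,  3.59482856e-01,  1.51140567e+00, -2.52682303e-06,
        1.27250231e+00, -1.15112873e-01]), 'joint_velocities': array([ 0.00308058, -0.0020524 , -0.00027481, -0.00021159, -0.0013068 ,
        0.00055402]), 'tau': array([ 4.64472381e-03, -5.15372229e+01, -2.70737046e+01,  6.81671686e-02,
        3.46903922e-02, -1.72086052e-04]), 'tcp_pos': array([0.16025562, 0.57749855, 0.22183297]), 'orientation': array([ 1.34982384e-01,  9.90847590e-01, -8.71324309e-04, -2.21711908e-04]), 'ft_force': array([-1.20212085,  0.15626949, -0.21740504]), 'torque': array([-0.00598658,  0.04586802,  0.02556568]), 'grip_force': 0.0, 'width': 0.0876570630685806}
top 53.61426283262386 [[-0.027, -0.999, 0.038, 0.532], [-1.0, 0.027, -0.01, -0.101], [0.009, -0.038, -0.999, 1.351], [0.0, 0.0, 0.0, 1.0]] [0.03185726 0.         0.         0.         0.        ]
croissant_a 0.82 [235.3, 170.9, 270.0, 197.4] med [ 0.59  -0.113  0.043] ztop 0.052 rect [ 590. -113.] [127.  62.] 66.9
croissant_a 0.75 [354.0, 215.4, 392.9, 236.1] med [ 0.452 -0.535  0.04 ] z
[... 1318 characters left out ...]
0.593 0.345 0.045] ztop 0.157 rect [589. 353.] [113. 232.] 25.0
loaf 0.57 [178.5, 284.2, 225.7, 337.4] med [0.595 0.344 0.044] ztop 0.064 rect [570. 340.] [129. 202.] 60.7
t_tray 0.57 [269.9, 151.6, 339.1, 186.6] med [ 0.494 -0.326  0.003] ztop 0.011 rect [ 520. -326.] [166. 222.] 85.5
rect_tray 0.7 [188.4, 211.2, 283.0, 277.9] med [0.611 0.091 0.004] ztop 0.011 rect [615.  86.] [161. 212.] 73.2
bundt 0.6 [135.0, 263.0, 178.5, 308.8] med [0.724 0.319 0.045] ztop 0.08 rect [750. 285.] [109. 147.] 26.5
wrist 67.58928445064709 [[0.268, 0.932, 0.245, 0.095], [0.963, -0.259, -0.068, 0.596], [0.0, 0.254, -0.967, 0.386], [0.0, 0.0, 0.0, 1.0]] [0.01437912 0.         0.         0.         0.        ]
```

```bash
python3 -c "
import cv2
a=cv2.imread('pics/top0.png')[110:290,70:440];cv2.imwrite('pics/topc.png',cv2.resize(a,None,fx=2.1,fy=2.1,interpolation=cv2.INTER_CUBIC))"
```

```text
(no output)
```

View pics/topc.png

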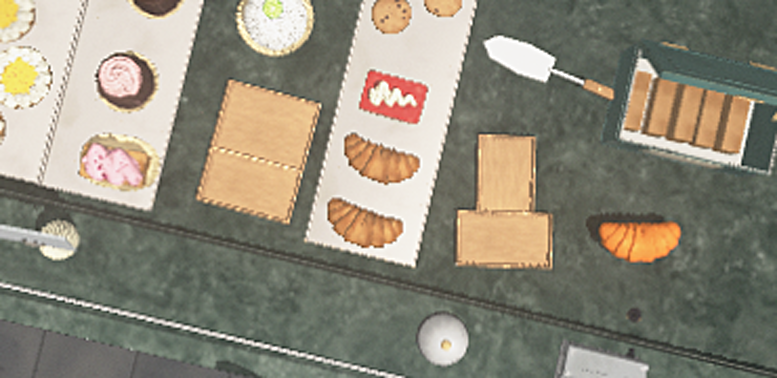

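View pics/side0.png

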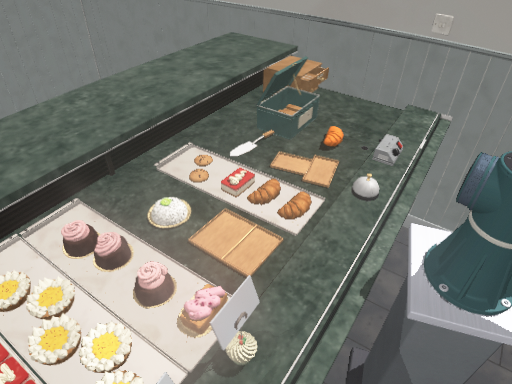

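The top view shows the rectangular tray at (260,150), the slice at (395,97), and the croissants at (380,160) and (365,222). The T tray is at (505,205), the loaf at (118,162), and the orange decoy at (640,240). The side view shows a standing price sign near the loaf, at (235,310). Next I'll refine the poses by fusing both clouds.

```bash
cat > b.py <<'E'
from h import *
A={c:np.load(f"{c}0.npy").reshape(-1,3) for c in("top","side")}
def fit(n,c,r,z0,z1):
    for k,P in A.items():
        m=(np.hypot(P[:,0]-c[0],P[:,1]-c[1])<r)&(P[:,2]>z0)&(P[:,2]<z1)
        q=cv2.minAreaRect(P[m,:2].astype(np.float32)*1000)
        print(n,k,m.sum(),np.round(q[0],1),np.round(q[1],1),round(q[2],1),"z98",np.percentile(P[m,2],98).round(4))
fit("cA",(.59,-.113),.075,.012,.08)
fit("cB",(.482,-.083),.075,.012,.08)
fit("slice",(.70,-.14),.065,.012,.08)
fit("loafcard",(.60,.318),.085,.004,.08)
fit("loafbody",(.60,.318),.085,.018,.08)
fit("bundt",(.735,.302),.07,.02,.1)
fit("T",(.519,-.325),.15,.0055,.02)
fit("rect",(.615,.088),.14,.0055,.02)
for k,P in A.items():
    for lo,hi in((.0,.6),):
        m=(P[:,0]>.3)&(P[:,0]<.6)&(P[:,1]>.3)&(P[:,1]<.55)&(P[:,2]>.07)&(P[:,2]<.3)
        for y in np.arange(.3,.55,.025):
            q=P[m&(abs(P[:,1]-y)<.0125)]
            if len(q)>3: print("sign",k,y.round(3),len(q),np.percentile(q,[2,98],0).round(3).tolist())
for k,P in A.items():
  for x,y in((.55,.05),(.65,.1),(.56,-.06),(.47,-.33),(.57,-.32),(.53,-.15)):
    m=np.hypot(P[:,0]-x,P[:,1]-y)<.015; print("floor",k,x,y,np.nanmedian(P[m,2]).round(4) if m.any() else None)
E
python3 b.py
```

```text
cA top 546 [ 589.9 -112.3] [131.6  62.2] 68.0 z98 0.0517
cA side 548 [ 591.7 -109.9] [127.3  63.5] 63.3 z98 0.0509
cB top 562 [475.5 -79.1] [130.6  80.7] 68.8 z98 0.0515
cB side 607 [484.9 -78.6] [124.   61.7] 67.0 z98 0.0501
slice top 591 [ 696.8 -140.8] [104.2  68.7] 72.7 z98 0.0483
slice side 586 [ 698.2 -139.6] [105.5  69.7] 71.4 z98 0.048
loafcard top 918 [599.3 320.2] [162.7 161.5] 71.3 z98 0.0635
loafcard side 1755 [617.9 321.1] [129.5 164.7] 5.7 z98 0.0637
loafbody top 541 [595.3 321.6] [107.2  59.8] 77.6 z98 0.0646
loafbody side 1346 [596.4 322. ] [102.8  60.4] 79.1 z98 0.064
bundt top 545 [735.2 304.3] [86.5 87. ] 59.6 z98 0.0809
bundt side 1207 [734.2 309.2] [84.1 78.6] 14.2 z98 0.0808
T top 513 [ 520.9 -322.4] [290.9 264.4] 60.5 z98 0.0133
T side 353 [ 521.9 -297.6] [223.2 221.6] 86.0 z98 0.0124
rect top 575 [614.   87.6] [261.4 236.9] 88.4 z98 0.0138
rect side 794 [610.4  70.4] [195.1 211.5] 73.0 z98 0.0125
sign top 0.325 6 [[0.479, 0.336, 0.193], [0.488, 0.337, 0.212]]
sign top 0.35 52 [[0.467, 0.338, 0.152], [0.492, 0.361, 0.21]]
sign top 0.375 114 [[0.453, 0.364, 0.07
[... 503 characters left out ...]
6, 0.363, 0.073], [0.498, 0.387, 0.212]]
sign side 0.4 750 [[0.454, 0.388, 0.075], [0.504, 0.412, 0.212]]
sign side 0.425 642 [[0.462, 0.413, 0.071], [0.51, 0.437, 0.213]]
sign side 0.45 210 [[0.489, 0.438, 0.154], [0.513, 0.45, 0.214]]
sign side 0.525 24 [[0.531, 0.535, 0.185], [0.543, 0.537, 0.212]]
sign side 0.55 90 [[0.532, 0.538, 0.19], [0.544, 0.549, 0.213]]
floor top 0.55 0.05 0.0019
floor top 0.65 0.1 0.0018
floor top 0.56 -0.06 0.0008
floor top 0.47 -0.33 0.002
floor top 0.57 -0.32 0.0017
floor top 0.53 -0.15 0.0005
floor side 0.55 0.05 0.0024
floor side 0.65 0.1 0.0034
floor side 0.56 -0.06 0.0013
floor side 0.47 -0.33 0.0027
floor side 0.57 -0.32 0.0031
floor side 0.53 -0.15 0.001
```

```bash
cat > plan.py <<'E'
from h import *
# legs: (x,y,z,toolY_deg or None,grip,speed mm/row); prints rounded rows, 12 per call
def plan(legs,p=None,Q=None):
    s=status.sense(); p=np.array(s["tcp_pos"] if p is None else p,float); Q=R.from_quat(s["orientation"]) if Q is None else Q; rows=[]
    for x,y,z,yaw,g,v in legs:
        t=np.array([x,y,z]); Y=Q.as_matrix()[:,1]
        if yaw is None: G=Q
        else:
            a=np.radians(yaw); ty=np.array([np.cos(a),np.sin(a),0]); tz=np.array([0,0,-1.]); G=R.from_matrix(np.stack([np.cross(ty,tz),ty,tz],1))
        rv=(Q.inv()*G).as_rotvec(); n=max(int(np.ceil(np.linalg.norm(t-p)*1000/v)),int(np.ceil(np.degrees(np.linalg.norm(rv))/8)),1)
        st=(t-p)/n
        for i in range(n):
            sh=Q.inv().apply(st)/.15; r=rv/n/(np.pi/2)
            row=[g]+[round(float(k),3)+0 for k in (*sh,*r)]
            rows.append(row); p=p+Q.apply(np.array(row[1:4])*.15); Q=Q*R.from_rotvec(np.array(row[4:])*np.pi/2)
            st=(t-p)/max(n-i-1,1); rv=(Q.inv()*G).as_rotvec()*n/max(n-i-1,1)
    for i in range(0,len(rows),12): print(str(rows[i:i+12]).replace(" ",""))
    print("end",p.round(4),len(rows))
E
python3 -c "
from plan import *
plan([(.52,-.16,.27,-14,-1,45)])"
```

```text
[[-1,-0.191,-0.216,-0.017,0.0,0.0,0.052],[-1,-0.208,-0.2,-0.017,0.0,0.0,0.052],[-1,-0.223,-0.182,-0.017,0.0,0.0,0.052],[-1,-0.237,-0.163,-0.017,0.0,0.0,0.052],[-1,-0.25,-0.143,-0.016,0.0,0.0,0.052],[-1,-0.261,-0.122,-0.017,0.0,0.0,0.052],[-1,-0.27,-0.101,-0.016,0.0,0.0,0.052],[-1,-0.277,-0.078,-0.017,0.0,0.0,0.052],[-1,-0.283,-0.055,-0.016,0.0,0.0,0.052],[-1,-0.286,-0.032,-0.017,0.0,0.0,0.052],[-1,-0.288,-0.009,-0.016,0.0,0.0,0.051],[-1,-0.288,0.014,-0.017,0.0,0.0,0.052]]
[[-1,-0.286,0.038,-0.016,0.0,0.0,0.051],[-1,-0.281,0.061,-0.017,0.0,0.0,0.052],[-1,-0.276,0.083,-0.016,0.0,0.0,0.051],[-1,-0.268,0.105,-0.017,0.0,0.0,0.052],[-1,-0.259,0.127,-0.016,0.0,0.0,0.051],[-1,-0.247,0.147,-0.017,0.0,0.0,0.052],[-1,-0.235,0.167,-0.016,0.0,0.0,0.051]]
end [ 0.52 -0.16  0.27] 19
```

Call:
{"fn": "step_arm", "kwargs": {
  "rows": [
    [-1,-0.191,-0.216,-0.017,0,0,0.052],
    [-1,-0.208,-0.2,-0.017,0,0,0.052],
    [-1,-0.223,-0.182,-0.017,0,0,0.052],
    [-1,-0.237,-0.163,-0.017,0,0,0.052],
    [-1,-0.25,-0.143,-0.016,0,0,0.052],
    [-1,-0.261,-0.122,-0.017,0,0,0.052],
    [-1,-0.27,-0.101,-0.016,0,0,0.052],
    [-1,-0.277,-0.078,-0.017,0,0,0.052],
    [-1,-0.283,-0.055,-0.016,0,0,0.052],
    [-1,-0.286,-0.032,-0.017,0,0,0.052],
    [-1,-0.288,-0.009,-0.016,0,0,0.051],
    [-1,-0.288,0.014,-0.017,0,0,0.052]
  ]
}}

```text
clock: 2.25
tcp_pos: [0.388, 0.1102, 0.2531]
orientation: [0.586, 0.81, 0.0, 0.0]
ft_force: [1.1, 0.1, 0.2]
width: 0.0879
grip_force: 0.0
```

Call:
{"fn": "step_arm", "kwargs": {
  "rows": [
    [-1,-0.286,0.038,-0.016,0,0,0.051],
    [-1,-0.281,0.061,-0.017,0,0,0.052],
    [-1,-0.276,0.083,-0.016,0,0,0.051],
    [-1,-0.268,0.105,-0.017,0,0,0.052],
    [-1,-0.259,0.127,-0.016,0,0,0.051],
    [-1,-0.247,0.147,-0.017,0,0,0.052],
    [-1,-0.235,0.167,-0.016,0,0,0.051],
    [-1,0,0,0,0,0,0],
    [-1,0,0,0,0,0,0],
    [-1,0,0,0,0,0,0]
  ]
}}

```text
clock: 3.25
tcp_pos: [0.5192, -0.159, 0.2696]
orientation: [0.788, 0.616, -0.0, -0.001]
ft_force: [-0.1, 0.5, 0.9]
width: 0.0876
grip_force: 0.0
```

```bash
cat > look.py <<'E'
from h import *
import sys
def look(tag,names,view=False):
    d=snap("wrist"); W=cloud(d)
    for n in names:
        for r in eyes.regions_of(n,"wrist"):
            p=W[r["region"]]; p=p[~np.isnan(p[:,0])]
            if len(p)<50 or r["score"]<.3: continue
            q=cv2.minAreaRect(p[:,:2].astype(np.float32)*1000)
            h=p[p[:,2]>.012]; q2=cv2.minAreaRect(h[:,:2].astype(np.float32)*1000) if len(h)>30 else None
            f=lambda q:(np.round(q[0],1).tolist(),np.round(q[1],1).tolist(),round(q[2],1)) if q else None
            print(n,round(r["score"],2),np.round(r["rect"]).tolist(),f(q),"hi",f(q2),"z",np.percentile(p[:,2],[5,98]).round(4))
            if n in("t_tray","rect_tray"):
                c=cv2.convexHull(np.round(p[:,:2]*1000).astype(np.float32)).reshape(-1,2)
    cv2.imwrite(f"pics/{tag}.png",d["color"]); np.save(tag+".npy",W)
    return d,W
if __name__=="__main__": look(sys.argv[1],sys.argv[2:])
E
python3 look.py w1 croissant_a slice t_tray rect_tray
```

```text
croissant_a 0.84 [272.0, 72.0, 326.0, 174.0] ([593.4, -118.7], [139.3, 67.5], 70.6) hi ([591.9, -115.2], [134.1, 62.1], 70.0) z [0.0338 0.0523]
croissant_a 0.77 [189.0, 72.0, 244.0, 170.0] ([482.7, -86.5], [138.4, 69.8], 68.4) hi ([486.3, -84.3], [131.8, 64.7], 68.4) z [0.0319 0.0517]
slice 0.65 [345.0, 83.0, 413.0, 165.0] ([699.4, -141.3], [102.4, 68.0], 73.2) hi ([699.4, -141.3], [102.4, 68.0], 73.2) z [0.0215 0.0502]
t_tray 0.9 [204.0, 218.0, 336.0, 317.0] ([484.2, -282.8], [229.3, 250.6], 20.1) hi ([496.0, -280.1], [281.0, 165.2], 47.2) z [0.0033 0.012 ]
rect_tray 0.89 [200.0, 0.0, 360.0, 35.0] ([599.8, 24.6], [41.3, 211.8], 75.5) hi ([598.2, 24.2], [34.9, 207.1], 74.8) z [0.003 0.012]
```

View pics/w1.png

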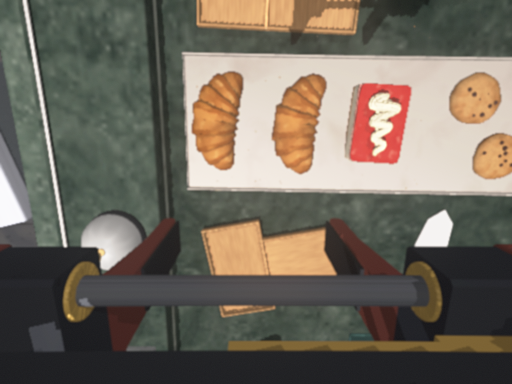

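The wrist view shows croissants at (218,120) and (300,123), the slice at (380,123), and the T tray at (265,265) behind the fingers. The steel tray's near edge, at column 187, is close to the near croissant, so I'll check how high its lip is.

```bash
python3 -c "
import numpy as np
W=np.load('w1.npy').reshape(-1,3)
a=np.radians(-20); u=np.array([np.cos(a),np.sin(a)]); v=np.array([-u[1],u[0]])
for name,c in (('B',(.485,-.083)),('A',(.591,-.114)),('S',(.699,-.141))):
  d=W[:,:2]-c; s=d@u; t=d@v
  for lo in range(-80,81,5):
    m=(abs(t)<.012)&(s*1000>=lo)&(s*1000<lo+5)
    if m.any(): print(name,lo,(np.nanmax(W[m,2])*1000).round(1),end='; ')
  print()
"
python3 -c "
from plan import *
plan([(.485,-.0835,.11,-21.5,-1,40),(.485,-.0835,.009,-21.5,-1,20)])"
```

```text
B -80 6.5; B -75 3.1; B -70 3.1; B -65 3.2; B -60 2.8; B -55 3.7; B -50 3.3; B -45 10.9; B -40 5.0; B -35 33.1; B -30 40.7; B -25 45.8; B -20 48.4; B -15 49.9; B -10 51.4; B -5 52.3; B 0 52.4; B 5 53.0; B 10 52.0; B 15 50.0; B 20 49.1; B 25 46.4; B 30 40.7; B 35 5.0; B 40 4.6; B 45 4.7; B 50 5.8; B 55 4.9; B 60 5.2; B 65 4.6; B 70 4.3; B 75 5.0; B 80 42.3; 
A -80 40.7; A -75 5.0; A -70 4.6; A -65 4.7; A -60 5.8; A -55 4.8; A -50 5.2; A -45 5.5; A -40 4.8; A -35 4.7; A -30 42.3; A -25 45.4; A -20 48.8; A -15 52.6; A -10 53.2; A -5 54.6; A 0 54.8; A 5 53.0; A 10 51.5; A 15 49.3; A 20 48.8; A 25 43.5; A 30 36.2; A 35 5.2; A 40 4.5; A 45 5.4; A 50 5.0; A 55 5.4; A 60 3.9; A 65 4.7; A 70 4.8; A 75 39.5; A 80 39.2; 
S -80 36.1; S -75 5.2; S -70 4.7; S -65 5.4; S -60 5.0; S -55 5.3; S -50 5.0; S -45 4.7; S -40 4.8; S -35 39.2; S -30 39.2; S -25 39.2; S -20 44.3; S -15 48.1; S -10 48.3; S -5 49.6; S 0 47.6; S 5 48.0; S 10 47.4; S 15 39.4; S 20 39.5; S 25 39.1; S 30 39.6; S 35 35.6; S 50 4.6; S 55 4.6; S 60 5.0; S 65 4.7; S 70 5.1; S 75 4.7; S 80 5.0; 
[[-1,0.087,-0.069,0.213,0.0,0.0,0.017],[-1,0.085,-0.071,0.214,0.0,0.0,0.017],[-1,0.083,-0.074,0.213,0.0,0.0,0.017],[-1,0.08,-0.076,0.214,0.0,0.0,0.017],[-1,0.079,-0.078,0.213,0.0,0.0,0.016],[-1,0.0,0.0,0.112,0.0,0.0,0.0],[-1,0.0,0.0,0.112,0.0,0.0,0.0],[-1,0.0,0.0,0.112,0.0,0.0,0.0],[-1,0.0,0.0,0.113,0.0,0.0,0.0],[-1,0.0,0.0,0.112,0.0,0.0,0.0],[-1,0.0,0.0,0.113,0.0,0.0,0.0]]
end [ 0.485  -0.0835  0.0089] 11
```

A is picked first. The trays have 10 mm walls and the steel lip is about 9 mm, so I'll hold the fingertips at 12 mm.

```bash
python3 -c "
from plan import *
plan([(.591,-.1135,.11,-21,-1,40),(.591,-.1135,.0115,-21,-1,20)])
W=np.concatenate([np.load(f+'.npy').reshape(-1,3) for f in('top0','side0')])
a=np.radians(-17); u=np.array([np.cos(a),np.sin(a)]); v=np.array([-u[1],u[0]])
d=W[:,:2]-(.485,-.083); s=d@u*1000; t=d@v
for lo in range(-60,-32,3):
  m=(abs(t)<.05)&(s>=lo)&(s<lo+3); print(lo,(np.nanpercentile(W[m,2],[50,95])*1000).round(1))
"
```

```text
[[-1,0.082,0.078,0.213,0.0,0.0,0.016],[-1,0.084,0.076,0.214,0.0,0.0,0.016],[-1,0.085,0.073,0.213,0.0,0.0,0.016],[-1,0.087,0.071,0.214,0.0,0.0,0.015],[-1,0.09,0.07,0.213,0.0,0.0,0.016],[-1,0.0,0.0,0.131,0.0,0.0,0.0],[-1,0.0,0.0,0.132,0.0,0.0,0.0],[-1,0.0,0.0,0.131,0.0,0.0,0.0],[-1,0.0,0.0,0.132,0.0,0.0,0.0],[-1,0.0,0.0,0.131,0.0,0.0,0.0]]
end [ 0.5911 -0.1135  0.0115] 10
-60 [-0.1  2. ]
-57 [-0.   4.2]
-54 [-0.3  2.6]
-51 [-0.7  2.6]
-48 [2.9 9. ]
-45 [1.3 7.1]
-42 [1.5 4.4]
-39 [1.5 5.8]
-36 [1.2 6.5]
-33 [ 3.  35.5]
```

Call:
{"fn": "step_arm", "kwargs": {
  "rows": [
    [-1,0.082,0.078,0.213,0,0,0.016],
    [-1,0.084,0.076,0.214,0,0,0.016],
    [-1,0.085,0.073,0.213,0,0,0.016],
    [-1,0.087,0.071,0.214,0,0,0.015],
    [-1,0.09,0.07,0.213,0,0,0.016],
    [-1,0,0,0.131,0,0,0],
    [-1,0,0,0.132,0,0,0],
    [-1,0,0,0.131,0,0,0],
    [-1,0,0,0.132,0,0,0],
    [-1,0,0,0.131,0,0,0],
    [-1,0,0,0,0,0,0]
  ],
  "newtons": 12
}}

```text
clock: 4.6
tcp_pos: [0.5894, -0.1135, 0.0092]
orientation: [0.824, 0.566, -0.001, -0.002]
ft_force: [-1.1, 0.0, 0.2]
width: 0.0878
grip_force: 0.0
```

Call:
{"fn": "step_arm", "kwargs": {
  "rows": [
    [1,0,0,0,0,0,0],
    [1,0,0,0,0,0,0],
    [1,0,0,0,0,0,0],
    [1,0,0,0,0,0,0],
    [1,0,0,0,0,0,0],
    [1,0,0,0,0,0,0]
  ],
  "newtons": 12
}}

```text
clock: 5.2
tcp_pos: [0.5922, -0.1147, 0.0124]
orientation: [0.825, 0.566, 0.001, 0.001]
ft_force: [-0.6, 0.6, 6.8]
width: 0.0629
grip_force: 12.0
```

```bash
python3 -c "
from plan import *
plan([(.592,-.1145,.12,None,1,25),(.4551,-.3207,.12,-3.8,1,40),(.4551,-.3207,.04,-3.8,1,25)])"
```

```text
[[1,0.0,0.0,-0.143,0.0,0.0,0.0],[1,0.0,0.0,-0.144,0.0,0.0,0.0],[1,0.0,0.0,-0.143,0.0,0.0,0.0],[1,0.001,0.0,-0.144,0.0,0.0,0.0],[1,0.0,-0.001,-0.143,0.0,0.0,0.0],[1,-0.23,-0.051,0.0,0.0,0.0,-0.027],[1,-0.228,-0.061,0.0,0.0,0.0,-0.028],[1,-0.225,-0.07,0.0,0.0,0.0,-0.027],[1,-0.222,-0.08,0.0,0.0,0.0,-0.028],[1,-0.218,-0.09,0.0,0.0,0.0,-0.027],[1,-0.214,-0.099,-0.001,0.001,0.0,-0.028],[1,-0.209,-0.108,0.0,0.0,0.0,-0.027]]
[[1,0.0,0.0,0.133,0.0,0.0,0.0],[1,0.0,0.0,0.133,0.0,0.0,0.0],[1,0.0,0.0,0.134,0.0,0.0,0.0],[1,0.0,0.0,0.133,0.0,0.0,0.0]]
end [ 0.4551 -0.3207  0.0401] 16
```

Call:
{"fn": "step_arm", "kwargs": {
  "rows": [
    [1,0,0,-0.143,0,0,0],
    [1,0,0,-0.144,0,0,0],
    [1,0,0,-0.143,0,0,0],
    [1,0.001,0,-0.144,0,0,0],
    [1,0,-0.001,-0.143,0,0,0],
    [1,-0.23,-0.051,0,0,0,-0.027],
    [1,-0.228,-0.061,0,0,0,-0.028],
    [1,-0.225,-0.07,0,0,0,-0.027],
    [1,-0.222,-0.08,0,0,0,-0.028],
    [1,-0.218,-0.09,0,0,0,-0.027],
    [1,-0.214,-0.099,0,0,0,-0.028],
    [1,-0.209,-0.108,0,0,0,-0.027]
  ]
}}

```text
clock: 6.4
tcp_pos: [0.4534, -0.3216, 0.119]
orientation: [0.73, 0.684, -0.0, 0.0]
ft_force: [0.8, 0.0, -1.0]
width: 0.0629
grip_force: 12.0
```

Call:
{"fn": "step_arm", "kwargs": {
  "rows": [
    [1,0,0,0.1,0,0,0],
    [1,0,0,0.1,0,0,0],
    [1,0,0,0.1,0,0,0],
    [1,0,0,0,0,0,0],
    [1,0,0,0,0,0,0]
  ]
}}

```text
clock: 6.9
tcp_pos: [0.4543, -0.3205, 0.074]
orientation: [0.73, 0.683, -0.0, -0.0]
ft_force: [0.0, 1.0, 0.5]
width: 0.063
grip_force: 12.0
```

```bash
cat > chk.py <<'E'
import sys
from h import *
print(status.sense()["tcp_pos"])
c0=eval(sys.argv[1]); tag=sys.argv[2]
for c in ("top","side"):
    d=snap(c); cv2.imwrite(f"pics/{c}{tag}.png",d["color"]); W=cloud(d); np.save(f"{c}{tag}.npy",W)
    for n in sys.argv[3:]:
        for r in eyes.regions_of(n,c):
            p=W[r["region"]]; p=p[~np.isnan(p[:,0])]
            if len(p)<30: continue
            q=cv2.minAreaRect(p[:,:2].astype(np.float32)*1000)
            print(c,n,round(r["score"],2),np.round(r["rect"]),np.round(q[0],1),np.round(q[1],1),round(q[2],1),"z",np.percentile(p[:,2],[2,50,98]).round(4))
E
python3 chk.py "()" 1 croissant_a t_tray
```

```text
[ 0.45431897 -0.32046716  0.07397656]
top croissant_a 0.86 [228. 204. 259. 228.] [483.8 -83.3] [124.9  60.1] 70.0 z [0.0309 0.0436 0.0525]
top croissant_a 0.81 [354. 212. 396. 234.] [ 446.7 -484. ] [ 60.8 247. ] 0.4 z [0.0251 0.0398 0.0497]
top croissant_a 0.65 [294. 217. 309. 236.] [ 452.8 -274.7] [65.7 56.1] 1.7 z [0.0006 0.1022 0.113 ]
top t_tray 0.74 [290. 176. 327. 238.] [ 520.3 -308.9] [110.1 236.1] 73.0 z [-0.0035  0.0026  0.0908]
side croissant_a 0.95 [313. 139. 335. 157.] [ 461.9 -381.7] [ 67.3 259.7] 4.0 z [0.0783 0.1042 0.1135]
side croissant_a 0.58 [276. 192. 311. 221.] [486.9 -93.6] [144.2  74.5] 82.7 z [0.0187 0.0418 0.0502]
side croissant_a 0.51 [326. 129. 335. 146.] [ 458.2 -517.8] [31.2 71.5] 11.0 z [0.0342 0.0422 0.0507]
side t_tray 0.82 [270. 148. 339. 188.] [ 518.5 -323.5] [169.6 223.4] 87.3 z [-0.001   0.0033  0.0111]
```

```bash
python3 -c "
from h import *
a=np.radians(-3.8); u=np.array([np.cos(a),np.sin(a)]); v=np.array([-u[1],u[0]])
for c in('top1','side1'):
  W=np.load(c+'.npy').reshape(-1,3); d=(W[:,:2]-(.4543,-.3205)); s=d@u; t=d@v
  m=(abs(s)<.04)&(abs(t)<.09)&(W[:,2]>.068)&(W[:,2]<.12)
  for lo in range(-80,80,10):
    k=m&(t*1000>=lo)&(t*1000<lo+10)
    if k.any(): print(c,lo,k.sum(),(np.percentile(s[k],[2,98])*1000).round(),(W[k,2].max()*1000).round())
  print(np.percentile(t[m],[.5,99.5]))
  # T edges: wall points
  d=(W[:,:2]-(.5195,-.325)); s=d@u; t=d@v
  m=(W[:,2]>.0062)&(W[:,2]<.014)&(abs(s)<.125)&(abs(t)<.09)
  for nm,k in(('far end',m&(s>.1)&(abs(t)<.04)),('near',m&(s<-.1)&(abs(t)<.07)),('xb+y',m&(t>.07)&(s<-.03)&(s>-.1)),('xb-y',m&(t<-.07)&(s<-.03)&(s>-.1)),('st+y',m&(t>.035)&(t<.06)&(s>.02)&(s<.1)),('st-y',m&(t<-.035)&(t>-.06)&(s>.02)&(s<.1))):
    if k.any(): print(nm,k.sum(),np.median(s[k]).round(4),np.median(t[k]).round(4))
"
```

```text
top1 -10 1 [26. 26.] 96.0
top1 10 2 [22. 25.] 99.0
top1 20 48 [-24.  25.] 114.0
top1 30 49 [-25.  25.] 113.0
top1 40 50 [-22.  28.] 111.0
top1 50 39 [-10.  27.] 106.0
top1 60 24 [-1. 25.] 100.0
[0.01812612 0.06660063]
far end 15 0.109 -0.0016
near 14 -0.1082 0.0367
xb+y 18 -0.0611 0.0774
st+y 16 0.0635 0.0461
st-y 19 0.0582 -0.045
side1 -60 1 [1. 1.] 102.0
side1 -50 8 [-5. 22.] 108.0
side1 -40 15 [-21.  28.] 111.0
side1 -30 17 [-18.  26.] 112.0
side1 -20 28 [-27.  27.] 114.0
side1 -10 37 [-30.  31.] 120.0
side1 0 60 [-39.  40.] 117.0
side1 10 66 [-39.  36.] 120.0
side1 20 38 [-28.  23.] 113.0
side1 30 37 [-24.  23.] 113.0
side1 40 52 [-22.  24.] 113.0
side1 50 60 [-13.  28.] 109.0
side1 60 38 [-3. 27.] 103.0
side1 70 1 [15. 15.] 97.0
[-0.04567975  0.06805797]
far end 13 0.1092 0.0055
near 26 -0.1089 0.0
xb+y 28 -0.0704 0.0783
xb-y 9 -0.0884 -0.0786
st+y 26 0.0631 0.0473
st-y 22 0.0575 -0.0459
```

Call:
{"fn": "step_arm", "kwargs": {
  "rows": [
    [1,0,0,0.13,0,0,0],
    [1,0,0,0.13,0,0,0],
    [1,0,0,0.07,0,0,0],
    [1,0,0,0.04,0,0,0],
    [1,0,0,0.03,0,0,0],
    [1,0,0,0,0,0,0],
    [1,0,0,0,0,0,0]
  ]
}}

```text
clock: 7.9
tcp_pos: [0.4548, -0.3209, 0.0143]
orientation: [0.73, 0.683, -0.0, 0.0]
ft_force: [0.4, -0.6, -0.2]
width: 0.0633
grip_force: 12.0
```

Call:
{"fn": "step_arm", "kwargs": {
  "rows": [
    [1,0,0,0.006,0,0,0],
    [1,0,0,0,0,0,0],
    [-0.7,0,0,0,0,0,0],
    [-0.75,0,0,0,0,0,0],
    [-0.8,0,0,0,0,0,0],
    [-0.8,0,0,0,0,0,0],
    [-0.8,0,0,-0.05,0,0,0],
    [-0.8,0,0,-0.1,0,0,0],
    [-0.8,0,0,-0.2,0,0,0],
    [-0.8,0,0,-0.2,0,0,0],
    [-1,0,0,-0.2,0,0,0]
  ]
}}

```text
clock: 9.0
tcp_pos: [0.4543, -0.3204, 0.127]
orientation: [0.73, 0.683, -0.0, -0.0]
ft_force: [0.9, -0.2, -0.1]
width: 0.0839
grip_force: 0.0
```

```bash
python3 -c "
from plan import *
print(status.sense()['width'],status.sense()['ft_force'])
plan([(.697,-.141,.14,-17.7,-1,40),(.697,-.141,.05,-17.7,-1,25),(.697,-.141,.0115,-17.7,-1,13)])"
```

```text
0.08386813008778018 [ 0.90002598 -0.17389269 -0.06106831]
[[-1,0.163,0.192,-0.011,0.0,0.0,0.019],[-1,0.168,0.187,-0.011,0.0,0.0,0.019],[-1,0.174,0.182,-0.011,0.0,0.0,0.019],[-1,0.179,0.176,-0.011,0.0,0.0,0.019],[-1,0.184,0.171,-0.011,0.0,0.0,0.02],[-1,0.19,0.165,-0.011,0.0,0.0,0.019],[-1,0.194,0.16,-0.01,0.0,0.0,0.02],[-1,0.2,0.153,-0.011,0.0,0.0,0.019],[-1,0.0,0.0,0.15,0.0,0.0,0.0],[-1,0.0,0.0,0.15,0.0,0.0,0.0],[-1,0.0,0.0,0.15,0.0,0.0,0.0],[-1,0.0,0.0,0.15,0.0,0.0,0.0]]
[[-1,0.0,0.0,0.086,0.0,0.0,0.0],[-1,0.0,0.0,0.086,0.0,0.0,0.0],[-1,0.0,0.0,0.085,0.0,0.0,0.0]]
end [ 0.697  -0.141   0.0115] 15
```

Call:
{"fn": "step_arm", "kwargs": {
  "rows": [
    [-1,0.163,0.192,-0.011,0,0,0.019],
    [-1,0.168,0.187,-0.011,0,0,0.019],
    [-1,0.174,0.182,-0.011,0,0,0.019],
    [-1,0.179,0.176,-0.011,0,0,0.019],
    [-1,0.184,0.171,-0.011,0,0,0.02],
    [-1,0.19,0.165,-0.011,0,0,0.019],
    [-1,0.194,0.16,-0.01,0,0,0.02],
    [-1,0.2,0.158,-0.011,0,0,0.019],
    [-1,0,0,0.15,0,0,0],
    [-1,0,0,0.15,0,0,0],
    [-1,0,0,0.15,0,0,0],
    [-1,0,0,0.15,0,0,0]
  ]
}}

```text
clock: 10.2
tcp_pos: [0.6979, -0.1411, 0.0482]
orientation: [0.807, 0.59, -0.0, 0.0]
ft_force: [-1.2, 0.2, 0.3]
width: 0.0877
grip_force: 0.0
```

Call:
{"fn": "step_arm", "kwargs": {
  "rows": [
    [-1,0,0,0.086,0,0,0],
    [-1,0,0,0.086,0,0,0],
    [-1,0,0,0.085,0,0,0],
    [-1,0,0,0,0,0,0],
    [-1,0,0,0,0,0,0],
    [1,0,0,0,0,0,0],
    [1,0,0,0,0,0,0],
    [1,0,0,0,0,0,0],
    [1,0,0,0,0,0,0],
    [1,0,0,0,0,0,0]
  ],
  "newtons": 15
}}

```text
clock: 11.2
tcp_pos: [0.6984, -0.1415, 0.0107]
orientation: [0.807, 0.59, 0.0, 0.001]
ft_force: [-0.0, 0.0, 4.3]
width: 0.0678
grip_force: 15.0
```

```bash
python3 -c "
from plan import *
s=status.sense()
print(s['width'],s['ft_force'],s['tcp_pos'],s['grip_force'])
x,y,z=s['tcp_pos']
plan([(x,y,.13,None,1,25),(.52,-.22,.14,30,1,40)])"
```

```text
0.06779403271599095 [-0.02760682  0.0151902   4.34722168] [ 0.69840955 -0.14150258  0.01074414] 14.991527795791626
[[1,0.0,0.0,-0.159,0.0,0.0,0.0],[1,0.0,0.0,-0.159,0.0,0.0,0.0],[1,0.0,0.0,-0.159,0.0,0.0,0.0],[1,0.0,0.0,-0.159,0.0,0.0,0.0],[1,0.0,0.001,-0.159,0.0,0.0,0.0],[1,-0.143,-0.162,-0.011,0.0,0.0,-0.088],[1,-0.12,-0.181,-0.011,0.0,0.0,-0.088],[1,-0.093,-0.195,-0.011,0.0,0.0,-0.088],[1,-0.066,-0.206,-0.012,0.0,0.0,-0.089],[1,-0.036,-0.214,-0.011,0.0,0.0,-0.088],[1,-0.007,-0.217,-0.012,0.001,0.001,-0.089]]
end [ 0.52 -0.22  0.14] 11
```

```bash
python3 -c "
from plan import *
s=status.sense()
x,y,z=s['tcp_pos']
plan([(x,y,.11,None,1,25),(.5639,-.328,.12,-93.8,1,40),(.5639,-.328,.06,-93.8,1,20)])"
```

```text
[[1,0.0,0.0,-0.165,0.0,0.0,0.0],[1,0.0,0.0,-0.166,0.0,0.0,0.0],[1,0.0,0.0,-0.165,0.0,0.0,0.0],[1,0.0,0.001,-0.166,0.0,0.0,0.0],[1,-0.146,-0.048,-0.007,0.0,0.0,0.085],[1,-0.151,-0.028,-0.007,0.0,0.0,0.085],[1,-0.153,-0.008,-0.007,0.0,0.0,0.084],[1,-0.153,0.013,-0.007,0.0,0.0,0.085],[1,-0.15,0.033,-0.006,0.0,0.0,0.084],[1,-0.144,0.052,-0.007,0.0,0.0,0.085],[1,-0.136,0.071,-0.006,0.0,0.0,0.084],[1,-0.125,0.088,-0.007,0.0,0.0,0.085]]
[[1,-0.112,0.104,-0.006,0.0,0.0,0.084],[1,-0.098,0.118,-0.007,0.0,-0.001,0.085],[1,0.0,0.0,0.1,0.0,0.0,0.0],[1,0.0,0.0,0.1,0.0,0.0,0.0],[1,0.0,0.0,0.1,0.0,0.0,0.0],[1,0.001,0.0,0.1,0.0,0.0,0.0]]
end [ 0.5639 -0.328   0.06  ] 18
```

Call:
{"fn": "step_arm", "kwargs": {
  "rows": [
    [1,0,0,-0.165,0,0,0],
    [1,0,0,-0.166,0,0,0],
    [1,0,0,-0.165,0,0,0],
    [1,0,0.001,-0.166,0,0,0],
    [1,-0.146,-0.048,-0.007,0,0,0.085],
    [1,-0.151,-0.028,-0.007,0,0,0.085],
    [1,-0.153,-0.008,-0.007,0,0,0.084],
    [1,-0.153,0.013,-0.007,0,0,0.085],
    [1,-0.15,0.033,-0.006,0,0,0.084],
    [1,-0.144,0.052,-0.007,0,0,0.085],
    [1,-0.136,0.071,-0.006,0,0,0.084],
    [1,-0.125,0.088,-0.007,0,0,0.085]
  ]
}}

```text
clock: 12.4
tcp_pos: [0.5893, -0.2911, 0.117]
orientation: [0.995, 0.097, -0.0, -0.0]
ft_force: [-0.2, -0.8, -1.3]
width: 0.0679
grip_force: 15.0
```

Call:
{"fn": "step_arm", "kwargs": {
  "rows": [
    [1,-0.112,0.104,-0.006,0,0,0.084],
    [1,-0.098,0.118,-0.007,0,0,0.085],
    [1,0,0,0.1,0,0,0],
    [1,0,0,0.1,0,0,0],
    [1,0,0,0.1,0,0,0],
    [1,0,0,0.1,0,0,0],
    [1,0,0,0,0,0,0],
    [1,0,0,0,0,0,0]
  ]
}}

```text
clock: 13.2
tcp_pos: [0.5634, -0.327, 0.0584]
orientation: [0.999, -0.033, -0.001, -0.0]
ft_force: [0.7, -0.0, -1.1]
width: 0.0677
grip_force: 15.0
```

```bash
python3 chk.py "()" 2 croissant_a slice; python3 -c "
from h import *
s=status.sense(); print(s['width'],s['ft_force'],s['orientation'])
a=np.radians(-3.8); u=np.array([np.cos(a),np.sin(a)]); v=np.array([-u[1],u[0]])
for c in('top2','side2'):
  W=np.load(c+'.npy').reshape(-1,3); d=(W[:,:2]-(.5639,-.328)); S=d@u; T=d@v
  m=(abs(S)<.08)&(abs(T)<.03)&(W[:,2]>.055)&(W[:,2]<.105)
  print(c,'slice s,t ext',np.percentile(S[m],[1,99]).round(4),np.percentile(T[m],[1,99]).round(4))
  d=(W[:,:2]-(.4551,-.3207)); S=d@u; T=d@v
  m=(abs(S)<.05)&(abs(T)<.085)&(W[:,2]>.015)&(W[:,2]<.06)
  print(c,'croi s,t ext',m.sum(),np.percentile(S[m],[1,99]).round(4),np.percentile(T[m],[1,99]).round(4),W[m,2].max())
im=cv2.imread('pics/top2.png')[150:260,240:380]; im2=cv2.imread('pics/side2.png')[110:210,240:370]
cv2.imwrite('pics/c2.png',np.hstack([cv2.resize(im,(400,314),interpolation=2),cv2.resize(im2,(400,314),interpolation=2)]))"
```

```text
[ 0.56335596 -0.327008    0.05841567]
top croissant_a 0.7 [303. 216. 330. 234.] [ 457.6 -297. ] [170.3  65. ] 82.4 z [0.0222 0.0448 0.056 ]
top croissant_a 0.68 [227. 204. 262. 229.] [483.5 -81.5] [127.2  62.1] 68.6 z [0.0292 0.0426 0.0514]
top croissant_a 0.62 [357. 216. 395. 237.] [ 447.  -544.1] [ 60.4 125.1] 0.9 z [0.026  0.0408 0.0488]
top slice 0.44 [307. 173. 322. 206.] [ 561.8 -324.6] [114.2  26.3] 17.3 z [0.0645 0.0813 0.0867]
top slice 0.43 [112. 136. 146. 167.] [733.2 301. ] [ 88.4 100.4] 67.0 z [0.0021 0.0474 0.0809]
side croissant_a 0.79 [323. 126. 340. 148.] [ 451.1 -568.7] [ 65.4 193.9] 1.6 z [0.0033 0.0385 0.0494]
side croissant_a 0.77 [277. 194. 312. 220.] [ 489.1 -101.1] [161.8  86. ] 71.1 z [0.0005 0.0397 0.0508]
side croissant_a 0.61 [310. 156. 332. 173.] [ 450.4 -340.5] [180.4  58. ] 87.0 z [0.0194 0.0437 0.0524]
side slice 0.64 [274. 141. 308. 159.] [ 561.4 -350.8] [121.7 103.8] 87.3 z [0.0031 0.0822 0.0936]
0.06810921224457404 [ 0.43198438  0.06203638 -0.81494031] [ 9.99447457e-01 -3.32305429e-02  5.56373128e-04  4.50170938e-04]
top2 slice s,t ext [-0.0542  0.0493] [-0.029   0.0299]
top2 croi s,t ext 371 [-0.0319  0.028 ] [-0.0612  0.0289] 0.05621391295354328
side2 slice s,t ext [-0.0529  0.0497] [-0.0295  0.0297]
side2 croi s,t ext 385 [-0.0322  0.0274] [-0.0477  0.0672] 0.05459331617692442
```

View pics/c2.png

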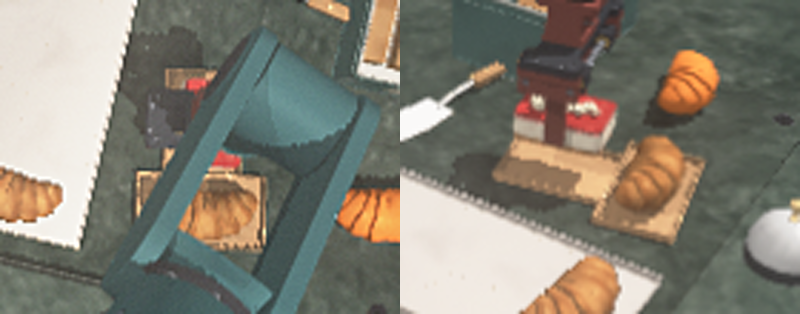

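The left half (top) shows the croissant inside the crossbar at (205,215), and the right half (side) shows it at (650,180), upright. The slice is held level above the stem at (565,120). Now lowering the slice.

Call:
{"fn": "step_arm", "kwargs": {
  "rows": [
    [1,0.015,0.005,0.1,0,0,0],
    [1,0,0,0.1,0,0,0],
    [1,0,0,0.06,0,0,0],
    [1,0,0,0.03,0,0,0],
    [1,0,0,0.01,0,0,0],
    [1,0,0,0,0,0,0],
    [1,0,0,0,0,0,0]
  ]
}}

```text
clock: 14.2
tcp_pos: [0.5659, -0.329, 0.0147]
orientation: [0.999, -0.033, 0.0, 0.0]
ft_force: [0.6, 0.0, -1.4]
width: 0.0679
grip_force: 15.0
```

Call:
{"fn": "step_arm", "kwargs": {
  "rows": [
    [1,0,0,0.008,0,0,0],
    [1,0,0,0.006,0,0,0],
    [1,0,0,0,0,0,0],
    [1,0,0,0,0,0,0]
  ]
}}

```text
clock: 14.6
tcp_pos: [0.5656, -0.3287, 0.0123]
orientation: [0.999, -0.033, 0.0, 0.0]
ft_force: [-0.7, 0.5, -0.4]
width: 0.0682
grip_force: 15.0
```

Call:
{"fn": "step_arm", "kwargs": {
  "rows": [
    [-0.65,0,0,0.003,0,0,0],
    [-0.7,0,0,0,0,0,0],
    [-0.8,0,0,0,0,0,0],
    [-0.8,0,0,0,0,0,0],
    [-0.8,0,0,-0.05,0,0,0],
    [-0.8,0,0,-0.1,0,0,0],
    [-0.8,0,0,-0.2,0,0,0],
    [-0.8,0,0,-0.25,0,0,0],
    [-1,0,0,-0.25,0,0,0],
    [-1,0,0,-0.15,0,0,0]
  ]
}}

```text
clock: 15.6
tcp_pos: [0.567, -0.3297, 0.1667]
orientation: [0.999, -0.033, 0.002, 0.002]
ft_force: [0.7, 0.4, 0.4]
width: 0.0875
grip_force: 0.0
```

```bash
python3 -c "
from plan import *
plan([(.475,-.30,.25,-22,-1,45),(.475,-.2,.25,-22,-1,45)])"
```

```text
[[-1,-0.069,-0.017,-0.062,0.0,0.0,-0.089],[-1,-0.066,-0.027,-0.062,0.0,0.0,-0.089],[-1,-0.062,-0.036,-0.062,0.001,0.0,-0.089],[-1,-0.056,-0.044,-0.062,0.0,0.0,-0.088],[-1,-0.05,-0.051,-0.062,0.001,0.0,-0.089],[-1,-0.042,-0.058,-0.062,0.0,0.0,-0.088],[-1,-0.033,-0.063,-0.062,0.001,0.0,-0.089],[-1,-0.025,-0.067,-0.062,0.0,0.0,-0.088],[-1,-0.015,-0.07,-0.062,0.001,-0.001,-0.089],[-1,0.206,-0.083,0.0,0.0,0.0,0.0],[-1,0.206,-0.083,0.0,0.0,0.0,0.0],[-1,0.207,-0.084,0.0,0.0,0.0,0.0]]
end [ 0.475  -0.1999  0.25  ] 12
```

Call:
{"fn": "step_arm", "kwargs": {
  "rows": [
    [-1,-0.069,-0.017,-0.062,0,0,-0.089],
    [-1,-0.066,-0.027,-0.062,0,0,-0.089],
    [-1,-0.062,-0.036,-0.062,0,0,-0.089],
    [-1,-0.056,-0.044,-0.062,0,0,-0.088],
    [-1,-0.05,-0.051,-0.062,0,0,-0.089],
    [-1,-0.042,-0.058,-0.062,0,0,-0.088],
    [-1,-0.033,-0.063,-0.062,0,0,-0.089],
    [-1,-0.025,-0.067,-0.062,0,0,-0.088],
    [-1,-0.015,-0.07,-0.062,0,0,-0.089],
    [-1,0.206,-0.083,0,0,0,0],
    [-1,0.206,-0.083,0,0,0,0],
    [-1,0.207,-0.084,0,0,0,0]
  ]
}}

```text
clock: 16.8
tcp_pos: [0.4737, -0.1982, 0.247]
orientation: [0.829, 0.559, 0.0, 0.001]
ft_force: [0.6, 0.9, -0.1]
width: 0.0877
grip_force: 0.0
```

Call:
{"fn": "step_arm", "kwargs": {
  "rows": [
    [-1,0,0,0,0,0,0],
    [-1,0,0,0,0,0,0]
  ]
}}

```text
clock: 17.0
tcp_pos: [0.4741, -0.1989, 0.2468]
orientation: [0.829, 0.56, 0.0, 0.001]
ft_force: [0.2, 0.6, -0.8]
width: 0.0879
grip_force: 0.0
```

```bash
python3 look.py w2 croissant_a rect_tray; python3 chk.py "()" 3 rect_tray slice t_tray; python3 -c "
from plan import *
a=np.radians(-3.8); u=np.array([np.cos(a),np.sin(a)]); v=np.array([-u[1],u[0]])
for c in('top3','side3'):
  W=np.load(c+'.npy').reshape(-1,3); d=(W[:,:2]-(.5639,-.328)); S=d@u; T=d@v
  m=(abs(S)<.08)&(abs(T)<.05)&(W[:,2]>.015)&(W[:,2]<.06)&(S>-.062)
  print(c,'slice',m.sum(),np.percentile(S[m],[1,99]).round(4),np.percentile(T[m],[1,99]).round(4),np.percentile(W[m,2],98))
plan([(.485,-.083,.11,-21.5,-1,40),(.485,-.083,.0125,-21.5,-1,17)])
"
```

```text
croissant_a 0.76 [246.0, 208.0, 301.0, 278.0] ([456.8, -308.7], [108.6, 61.1], 85.3) hi ([456.8, -308.7], [108.6, 61.1], 85.3) z [0.0332 0.0538]
croissant_a 0.67 [301.0, 333.0, 322.0, 342.0] ([465.7, -481.2], [12.0, 35.4], 76.4) hi ([465.7, -481.2], [12.0, 35.4], 76.4) z [0.0217 0.035 ]
[ 0.47425033 -0.20014036  0.24607583]
top rect_tray 0.77 [164. 148. 220. 217.] [613.6  87.2] [160.7 208.3] 73.2 z [-0.0034  0.0026  0.0109]
top slice 0.7 [304. 174. 321. 206.] [ 562.9 -327.5] [ 63.9 100.8] 88.2 z [0.0299 0.0372 0.05  ]
top t_tray 0.89 [299. 174. 334. 224.] [ 558.4 -323.3] [201.3 153.6] 73.9 z [-0.0029  0.0031  0.5359]
side rect_tray 0.83 [190. 211. 283. 280.] [564.9 129.2] [221. 382.] 50.7 z [0.0003 0.0037 0.0113]
side slice 0.76 [273. 148. 308. 170.] [ 561.3 -357.9] [134.5 103.3] 86.3 z [0.0027 0.0359 0.0482]
side t_tray 0.61 [268. 155. 339. 188.] [ 519. -327.] [167.  221.9] 85.3 z [-0.0005  0.0038  0.0259]
top3 slice 523 [-0.0513  0.0495] [-0.0316  0.0341] 0.049825057783277976
side3 slice 469 [-0.0509  0.051 ] [-0.0341  0.0359] 0.048708850776739275
[[-1,0.149,-0.044,0.18,0.0,0.0,-0.001],[-1,0.15,-0.044,0.181,0.0,0.0,-0.001],[-1,0.149,-0.044,0.18,0.0,0.0,-0.001],[-1,0.15,-0.044,0.181,0.0,0.0,-0.001],[-1,0.15,-0.043,0.18,0.0,0.0,-0.002],[-1,0.0,0.0,0.108,0.0,0.0,0.0],[-1,0.0,0.0,0.108,0.0,0.0,0.0],[-1,0.0,0.0,0.109,0.0,0.0,0.0],[-1,0.0,0.0,0.108,0.0,0.0,0.0],[-1,0.0,0.0,0.109,0.0,0.0,0.0],[-1,0.0,0.0,0.108,0.0,0.0,0.0]]
end [ 0.485  -0.0829  0.0125] 11
```

Call:
{"fn": "step_arm", "kwargs": {
  "rows": [
    [-1,0.149,-0.044,0.18,0,0,-0.001],
    [-1,0.15,-0.044,0.181,0,0,-0.001],
    [-1,0.149,-0.044,0.18,0,0,-0.001],
    [-1,0.15,-0.044,0.181,0,0,-0.001],
    [-1,0.15,-0.043,0.18,0,0,-0.002],
    [-1,0,0,0.12,0,0,0],
    [-1,0,0,0.12,0,0,0],
    [-1,0,0,0.12,0,0,0],
    [-1,0,0,0.12,0,0,0],
    [-1,0,0,0.06,0,0,0],
    [-1,0,0,0.05,0,0,0],
    [-1,0,0,0.03,0,0,0]
  ]
}}

```text
clock: 18.75
tcp_pos: [0.4852, -0.0828, 0.0169]
orientation: [0.826, 0.563, -0.0, 0.0]
ft_force: [-1.1, 0.3, -0.5]
width: 0.0881
grip_force: 0.0
```

Call:
{"fn": "step_arm", "kwargs": {
  "rows": [
    [-1,0,0,0.02,0,0,0],
    [-1,0,0,0.01,0,0,0],
    [-1,0,0,0,0,0,0],
    [-1,0,0,0,0,0,0]
  ]
}}

```text
clock: 19.15
tcp_pos: [0.4853, -0.0828, 0.013]
orientation: [0.826, 0.563, 0.0, 0.0]
ft_force: [0.6, -0.2, 0.4]
width: 0.0874
grip_force: 0.0
```

Call:
{"fn": "step_arm", "kwargs": {
  "rows": [
    [1,0,0,0,0,0,0],
    [1,0,0,0,0,0,0],
    [1,0,0,0,0,0,0],
    [1,0,0,0,0,0,0],
    [1,0,0,0,0,0,0],
    [1,0,0,0,0,0,0]
  ],
  "newtons": 12
}}

```text
clock: 19.75
tcp_pos: [0.4852, -0.0827, 0.0128]
orientation: [0.826, 0.563, 0.0, 0.0]
ft_force: [-0.7, 0.1, 2.0]
width: 0.0639
grip_force: 12.0
```

```bash
python3 -c "
from plan import *
s=status.sense(); print(s['width'],s['ft_force'],s['tcp_pos'])
for c in('top3','top0','side0'):
  W=np.load(c+'.npy').reshape(-1,3)
  a=np.radians(-16.5); u=np.array([np.cos(a),np.sin(a)]); v=np.array([-u[1],u[0]])
  d=(W[:,:2]-(.615,.088)); S=d@u; T=d@v
  m=(W[:,2]>.0065)&(W[:,2]<.014)&(abs(S)<.118)&(abs(T)<.092)
  for nm,k,ax in(('far',m&(S>.09)&(abs(T)<.07),0),('near',m&(S<-.09)&(abs(T)<.07),0),('+y',m&(T>.068)&(abs(S)<.09),1),('-y',m&(T<-.068)&(abs(S)<.09),1),('mid',m&(abs(S+.0145)<.015)&(abs(T)<.07),0)):
    if k.sum()>5:
      A=S[k] if ax==0 else T[k]; B=T[k] if ax==0 else S[k]; print(c,nm,k.sum(),np.median(A).round(4),'slope deg',np.degrees(np.polyfit(B,A,1)[0]).round(1)*(-1 if ax==0 else 1))
"
```

```text
0.06390201418921777 [-0.68709285  0.06154506  2.02838419] [ 0.48517002 -0.08273372  0.01275279]
top3 far 26 0.1017 slope deg -0.3
top3 near 35 -0.1028 slope deg -0.8
top3 +y 43 0.0765 slope deg 0.5
top3 -y 42 -0.0787 slope deg -0.0
top3 mid 48 -0.0146 slope deg 1.1
top0 far 38 0.1016 slope deg 0.3
top0 near 44 -0.1028 slope deg -1.1
top0 +y 61 0.0767 slope deg -1.1
top0 -y 46 -0.0792 slope deg 0.5
top0 mid 44 -0.0145 slope deg 2.1
side0 far 65 0.1032 slope deg -0.2
side0 near 74 -0.1021 slope deg -0.6
side0 +y 120 0.0773 slope deg 0.1
side0 -y 80 -0.0784 slope deg 0.0
side0 mid 71 -0.0137 slope deg -0.6
```

```bash
python3 -c "
from plan import *
x,y,z=status.sense()['tcp_pos']
plan([(x,y,.1,None,1,25),(.5587,.1038,.1,-16.5,1,40),(.5587,.1038,.055,-16.5,1,15)])"
```

```text
[[1,0.0,0.0,-0.145,0.0,0.0,0.0],[1,0.0,0.0,-0.146,0.0,0.0,0.0],[1,0.0,0.0,-0.145,0.0,0.0,0.0],[1,0.0,0.0,-0.146,0.0,0.0,0.0],[1,0.223,0.0,0.0,0.0,0.0,-0.009],[1,0.223,0.003,0.0,0.0,0.0,-0.009],[1,0.223,0.007,0.0,0.0,0.0,-0.009],[1,0.222,0.01,0.0,0.0,0.0,-0.009],[1,0.222,0.013,0.0,0.0,0.0,-0.01],[1,0.222,0.016,0.0,0.0,0.0,-0.009],[1,0.0,0.0,0.075,0.0,0.0,0.0],[1,0.0,0.0,0.075,0.0,0.0,0.0]]
[[1,0.0,0.0,0.075,0.0,0.0,0.0],[1,0.0,0.0,0.075,0.0,0.0,0.0]]
end [0.5587 0.1037 0.055 ] 14
```

Call:
{"fn": "step_arm", "kwargs": {
  "rows": [
    [1,0,0,-0.145,0,0,0],
    [1,0,0,-0.146,0,0,0],
    [1,0,0,-0.145,0,0,0],
    [1,0,0,-0.146,0,0,0],
    [1,0.223,0,0,0,0,-0.009],
    [1,0.223,0.003,0,0,0,-0.009],
    [1,0.223,0.007,0,0,0,-0.009],
    [1,0.222,0.01,0,0,0,-0.009],
    [1,0.222,0.013,0,0,0,-0.01],
    [1,0.222,0.016,0,0,0,-0.009],
    [1,0,0,0.075,0,0,0],
    [1,0,0,0.075,0,0,0]
  ]
}}

```text
clock: 20.95
tcp_pos: [0.5585, 0.1043, 0.0767]
orientation: [0.801, 0.599, -0.0, 0.0]
ft_force: [-0.2, -0.3, -0.5]
width: 0.0643
grip_force: 12.0
```

Call:
{"fn": "step_arm", "kwargs": {
  "rows": [
    [1,0,0,0.075,0,0,0],
    [1,0,0,0.075,0,0,0],
    [1,0,0,0,0,0,0],
    [1,0,0,0,0,0,0]
  ]
}}

```text
clock: 21.35
tcp_pos: [0.5581, 0.1031, 0.0545]
orientation: [0.802, 0.598, -0.001, -0.0]
ft_force: [0.1, 0.1, -1.1]
width: 0.0638
grip_force: 12.0
```

```bash
cat > held.py <<'E'
from h import *
import sys
cx,cy,yaw,z0,z1,r=map(float,sys.argv[1:7])
s=status.sense(); print(s['tcp_pos'],s['width'],s['ft_force'])
a=np.radians(yaw); u=np.array([np.cos(a),np.sin(a)]); v=np.array([-u[1],u[0]])
for c in("top","side"):
  d=snap(c); cv2.imwrite(f"pics/{c}_{sys.argv[7]}.png",d["color"]); W=cloud(d).reshape(-1,3); np.save(f"{c}_{sys.argv[7]}.npy",W)
  d=W[:,:2]-(cx,cy); S=d@u; T=d@v
  m=(abs(S)<r)&(abs(T)<.085)&(W[:,2]>z0)&(W[:,2]<z1)
  print(c,m.sum(),"s",np.percentile(S[m],[1,99]).round(4),"t",np.percentile(T[m],[1,99]).round(4),"z",np.percentile(W[m,2],[2,98]).round(4))
  for lo in range(-80,80,10):
    k=m&(T*1000>=lo)&(T*1000<lo+10)
    if k.sum()>2: print((lo,int(k.sum()),*(np.percentile(S[k],[2,98])*1000).round().astype(int)),end=" ")
  print()
E
python3 held.py .5587 .1038 -16.5 .045 .105 .045 4
```

```text
[0.5580833  0.10308251 0.05446168] 0.06377970257654399 [ 0.09395791  0.13523066 -1.0623523 ]
top 210 s [-0.028   0.0274] t [-0.0658 -0.0206] z [0.0677 0.0922]
(-70, 20, np.int64(-4), np.int64(25)) (-60, 41, np.int64(-14), np.int64(28)) (-50, 49, np.int64(-23), np.int64(27)) (-40, 50, np.int64(-26), np.int64(26)) (-30, 48, np.int64(-29), np.int64(24)) 
side 809 s [-0.044   0.0385] t [-0.0429  0.0626] z [0.0616 0.1006]
(-60, 3, np.int64(17), np.int64(22)) (-50, 10, np.int64(11), np.int64(24)) (-40, 4, np.int64(10), np.int64(18)) (-30, 8, np.int64(5), np.int64(26)) (-20, 29, np.int64(-42), np.int64(32)) (-10, 111, np.int64(-44), np.int64(32)) (0, 129, np.int64(-44), np.int64(39)) (10, 138, np.int64(-42), np.int64(39)) (20, 86, np.int64(-30), np.int64(21)) (30, 86, np.int64(-25), np.int64(23)) (40, 96, np.int64(-21), np.int64(24)) (50, 85, np.int64(-9), np.int64(26)) (60, 24, np.int64(0), np.int64(27))
```

Call:
{"fn": "step_arm", "kwargs": {
  "rows": [
    [1,0,0,0.09,0,0,0],
    [1,0,0,0.08,0,0,0],
    [1,0,0,0.05,0,0,0],
    [1,0,0,0.03,0,0,0],
    [1,0,0,0.015,0,0,0],
    [1,0,0,0.005,0,0,0],
    [1,0,0,0,0,0,0]
  ]
}}

```text
clock: 22.15
tcp_pos: [0.5588, 0.1038, 0.0145]
orientation: [0.801, 0.598, 0.0, 0.0]
ft_force: [0.2, 0.1, -0.1]
width: 0.0641
grip_force: 12.0
```

Call:
{"fn": "step_arm", "kwargs": {
  "rows": [
    [1,0,0,0.004,0,0,0],
    [1,0,0,0,0,0,0],
    [-0.6,0,0,0,0,0,0],
    [-0.7,0,0,0,0,0,0],
    [-0.8,0,0,0,0,0,0],
    [-0.8,0,0,0,0,0,0],
    [-0.8,0,0,-0.05,0,0,0],
    [-0.8,0,0,-0.1,0,0,0],
    [-0.8,0,0,-0.25,0,0,0],
    [-0.8,0,0,-0.3,0,0,0],
    [-1,0,0,-0.3,0,0,0],
    [-1,0,0,-0.3,0,0,0]
  ]
}}

```text
clock: 23.35
tcp_pos: [0.5581, 0.1038, 0.2112]
orientation: [0.801, 0.598, 0.0, 0.0]
ft_force: [0.4, 1.1, 0.2]
width: 0.0876
grip_force: 0.0
```

```bash
python3 -c "
from plan import *
plan([(.61,.2,.27,-11.5,-1,40)])"; python3 held.py .5587 .1038 -16.5 .015 .07 .04 5
```

```text
[[-1,0.178,0.037,-0.098,0.0,0.0,-0.014],[-1,0.178,0.041,-0.098,0.0,0.0,-0.014],[-1,0.176,0.045,-0.098,0.0,0.0,-0.014],[-1,0.176,0.05,-0.098,0.0,0.0,-0.014]]
end [0.6101 0.2    0.27  ] 4
[0.55813989 0.10377499 0.21120362] 0.0875736010487093 [0.41331041 1.09271299 0.21218733]
top 381 s [-0.0328  0.0282] t [-0.0639  0.0153] z [0.0287 0.0534]
(-70, 15, np.int64(-4), np.int64(23)) (-60, 38, np.int64(-12), np.int64(28)) (-50, 46, np.int64(-21), np.int64(26)) (-40, 45, np.int64(-26), np.int64(25)) (-30, 51, np.int64(-30), np.int64(24)) (-20, 50, np.int64(-32), np.int64(25)) (-10, 50, np.int64(-31), np.int64(27)) (0, 56, np.int64(-33), np.int64(27)) (10, 27, np.int64(-32), np.int64(27)) 
side 807 s [-0.0319  0.0273] t [-0.0538  0.0627] z [0.0236 0.0507]
(-60, 19, np.int64(-12), np.int64(20)) (-50, 31, np.int64(-23), np.int64(25)) (-40, 56, np.int64(-26), np.int64(24)) (-30, 48, np.int64(-27), np.int64(22)) (-20, 65, np.int64(-33), np.int64(22)) (-10, 85, np.int64(-32), np.int64(26)) (0, 60, np.int64(-31), np.int64(24)) (10, 81, np.int64(-32), np.int64(21)) (20, 79, np.int64(-29), np.int64(20)) (30, 80, np.int64(-25), np.int64(23)) (40, 92, np.int64(-21), np.int64(26)) (50, 83, np.int64(-9), np.int64(28)) (60, 27, np.int64(-1), np.int64(24))
```

Call:
{"fn": "step_arm", "kwargs": {
  "rows": [
    [-1,0.178,0.037,-0.098,0,0,-0.014],
    [-1,0.178,0.041,-0.098,0,0,-0.014],
    [-1,0.176,0.045,-0.098,0,0,-0.014],
    [-1,0.176,0.05,-0.098,0,0,-0.014],
    [-1,0,0,0,0,0,0],
    [-1,0,0,0,0,0,0]
  ]
}}

```text
clock: 24.05
tcp_pos: [0.61, 0.2001, 0.267]
orientation: [0.774, 0.633, -0.001, -0.0]
ft_force: [0.7, 0.6, 0.5]
width: 0.0877
grip_force: 0.0
```

```bash
python3 look.py w3 loaf bundt; python3 -c "
from h import *
W=np.load('w3.npy').reshape(-1,3)
for z0,z1 in((.02,.04),(.025,.08)):
  m=(abs(W[:,0]-.596)<.07)&(abs(W[:,1]-.322)<.085)&(W[:,2]>z0)&(W[:,2]<z1)
  q=cv2.minAreaRect(W[m,:2].astype(np.float32)*1000); print(z0,m.sum(),q)
a=np.radians(-11.5); u=np.array([np.cos(a),np.sin(a)]); v=np.array([-u[1],u[0]])
d=W[:,:2]-(.596,.322); S=d@u; T=d@v
for lo in range(-85,86,5):
  k=(S*1000>=lo)&(S*1000<lo+5)&(abs(T)<.03)
  if k.any(): print((lo,(np.nanpercentile(W[k,2],95)*1000).round(1)),end=' ')
m=(W[:,0]>.4)&(W[:,0]<.53)&(W[:,1]>.3)&(W[:,1]<.45)&(W[:,2]>.09)
if m.any(): print('sign',W[m].min(0),W[m].max(0))
"
```

```text
loaf 0.89 [196.0, 30.0, 266.0, 131.0] ([605.1, 319.9], [135.7, 94.6], 79.2) hi ([605.6, 319.3], [129.4, 90.3], 75.1) z [0.0048 0.0645]
bundt 0.69 [289.0, 30.0, 372.0, 112.0] ([741.4, 304.9], [105.0, 105.1], 11.1) hi ([731.6, 305.4], [83.1, 92.0], 1.0) z [0.0073 0.0824]
0.02 199 ((572.552001953125, 336.7259521484375), (121.2027816772461, 118.52430725097656), 78.38341522216797)
0.025 4154 ((571.935302734375, 335.0141296386719), (120.49580383300781, 122.71212768554688), 76.09679412841797)
(-85, np.float64(34.2)) (-80, np.float64(3.5)) (-75, np.float64(2.8)) (-70, np.float64(2.7)) (-65, np.float64(2.7)) (-60, np.float64(10.4)) (-55, np.float64(4.1)) (-50, np.float64(4.2)) (-45, np.float64(4.3)) (-40, np.float64(10.6)) (-35, np.float64(12.8)) (-30, np.float64(58.1)) (-25, np.float64(60.9)) (-20, np.float64(63.1)) (-15, np.float64(63.6)) (-10, np.float64(64.0)) (-5, np.float64(64.9)) (0, np.float64(65.0)) (5, np.float64(65.2)) (10, np.float64(65.2)) (15, np.float64(65.0)) (20, np.float64(64.3)) (25, np.float64(63.2)) (30, np.float64(60.9)) (35, np.float64(6.7)) (40, np.float64(6.5)) (45, np.float64(8.4)) (50, np.float64(11.9)) (55, np.float64(9.6)) (60, np.float64(4.5)) (65, np.float64(4.5)) (70, np.float64(4.2)) (75, np.float64(4.4)) (80, np.float64(4.3)) (85, np.float64(4.6)) sign [0.46411581 0.33351383 0.09002159] [0.49910999 0.41385889 0.21428284]
```

View pics/w3.png

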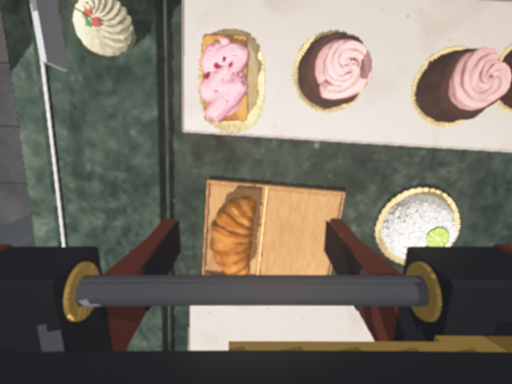

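The wrist view shows the second croissant in the narrow cell at (233,235), the loaf at (228,80) with its body toward the robot side of the card, the bundt at (335,70), and the sign at (48,35).

```bash
python3 -c "
from plan import *
plan([(.597,.319,.25,-11.4,-1,40),(.597,.319,.06,-11.4,-1,27),(.597,.319,.022,-11.4,-1,13),(.597,.319,.0135,-11.4,-1,4)])"
```

```text
[[-1,0.192,-0.06,0.027,0.0,0.0,0.0],[-1,0.192,-0.06,0.027,0.0,0.0,0.0],[-1,0.192,-0.06,0.028,-0.001,0.0,-0.001],[-1,0.192,-0.06,0.027,0.0,0.001,0.0],[-1,0.0,0.0,0.158,0.0,0.0,0.0],[-1,0.0,0.0,0.158,0.0,0.0,0.0],[-1,0.0,0.0,0.158,0.0,0.0,0.0],[-1,0.0,0.0,0.159,0.0,0.0,0.0],[-1,0.0,0.0,0.158,0.0,0.0,0.0],[-1,0.0,0.0,0.159,0.0,0.0,0.0],[-1,0.0,0.001,0.158,0.0,0.0,0.0],[-1,0.0,0.0,0.159,0.0,0.0,0.0]]
[[-1,0.0,0.0,0.084,0.0,0.0,0.0],[-1,0.0,0.0,0.085,0.0,0.0,0.0],[-1,0.0,0.0,0.084,0.0,0.0,0.0],[-1,0.0,0.0,0.019,0.0,0.0,0.0],[-1,0.0,0.0,0.019,0.0,0.0,0.0],[-1,0.0,0.001,0.019,0.0,0.0,0.0]]
end [0.5971 0.319  0.0135] 18
```

Call:
{"fn": "step_arm", "kwargs": {
  "rows": [
    [-1,0.192,-0.06,0.027,0,0,0],
    [-1,0.192,-0.06,0.027,0,0,0],
    [-1,0.192,-0.06,0.028,0,0,0],
    [-1,0.192,-0.06,0.027,0,0,0],
    [-1,0,0,0,0,0,0],
    [-1,0,0,0.158,0,0,0],
    [-1,0,0,0.158,0,0,0],
    [-1,0,0,0.158,0,0,0],
    [-1,0,0,0.159,0,0,0],
    [-1,0,0,0.1,0,0,0],
    [-1,0,0,0,0,0,0]
  ]
}}

```text
clock: 25.3
tcp_pos: [0.5964, 0.3182, 0.1387]
orientation: [0.775, 0.633, -0.003, -0.001]
ft_force: [-0.5, 0.5, 0.2]
width: 0.0879
grip_force: 0.0
```

Call:
{"fn": "step_arm", "kwargs": {
  "rows": [
    [-1,0,0.004,0.15,0,0,0],
    [-1,0,0,0.15,0,0,0],
    [-1,0,0,0.15,0,0,0],
    [-1,0,0,0.12,0,0,0],
    [-1,0,0,0.1,0,0,0],
    [-1,0,0,0.07,0,0,0],
    [-1,0,0,0.05,0,0,0],
    [-1,0,0,0.03,0,0,0],
    [-1,0,0,0.02,0,0,0],
    [-1,0,0,0,0,0,0],
    [-1,0,0,0,0,0,0]
  ]
}}

```text
clock: 26.4
tcp_pos: [0.5991, 0.3202, 0.0158]
orientation: [0.774, 0.633, 0.0, 0.0]
ft_force: [0.4, 0.3, 0.2]
width: 0.088
grip_force: 0.0
```

Call:
{"fn": "step_arm", "kwargs": {
  "rows": [
    [-1,0,-0.008,0.013,0,0,0],
    [-1,0,0,0,0,0,0],
    [1,0,0,0,0,0,0],
    [1,0,0,0,0,0,0],
    [1,0,0,0,0,0,0],
    [1,0,0,0,0,0,0],
    [1,0,0,0,0,0,0],
    [1,0,0,0,0,0,0]
  ],
  "newtons": 15
}}

```text
clock: 27.2
tcp_pos: [0.5977, 0.3202, 0.0134]
orientation: [0.774, 0.633, 0.0, 0.0]
ft_force: [-0.4, 0.2, -0.1]
width: 0.0575
grip_force: 15.0
```

```bash
python3 -c "
from plan import *
x,y,z=status.sense()['tcp_pos']
plan([(x,y,.1,None,1,20),(.6506,.074,.1,-16.5,1,35),(.6506,.074,.06,-16.5,1,15)])"
```

```text
[[1,0.0,0.0,-0.115,0.0,0.0,0.0],[1,0.0,0.0,-0.116,0.0,0.0,0.0],[1,0.0,0.0,-0.115,0.0,0.0,0.0],[1,0.0,0.0,-0.116,0.0,0.0,0.0],[1,0.0,0.0,-0.115,0.0,0.0,0.0],[1,-0.192,0.084,0.0,0.0,0.0,0.007],[1,-0.191,0.086,0.0,0.0,0.0,0.007],[1,-0.191,0.088,0.0,0.0,0.0,0.007],[1,-0.189,0.09,0.0,0.0,0.0,0.007],[1,-0.189,0.093,0.0,0.0,0.0,0.007],[1,-0.187,0.094,0.0,0.0,0.0,0.007],[1,-0.186,0.097,0.0,0.0,0.0,0.007]]
[[1,-0.186,0.099,0.0,0.0,0.0,0.007],[1,0.0,0.0,0.089,0.0,0.0,0.0],[1,0.0,0.0,0.089,0.0,0.0,0.0],[1,0.0,0.0,0.089,0.0,0.0,0.0]]
end [0.6507 0.074  0.0599] 16
```

Call:
{"fn": "step_arm", "kwargs": {
  "rows": [
    [1,0,0,-0.115,0,0,0],
    [1,0,0,-0.116,0,0,0],
    [1,0,0,-0.115,0,0,0],
    [1,0,0,-0.116,0,0,0],
    [1,0,0,-0.115,0,0,0],
    [1,-0.192,0.084,0,0,0,0.007],
    [1,-0.191,0.086,0,0,0,0.007],
    [1,-0.191,0.088,0,0,0,0.007],
    [1,-0.189,0.09,0,0,0,0.007],
    [1,-0.189,0.093,0,0,0,0.007],
    [1,-0.187,0.094,0,0,0,0.007],
    [1,-0.186,0.097,0,0,0,0.007]
  ]
}}

```text
clock: 28.4
tcp_pos: [0.6436, 0.1036, 0.0997]
orientation: [0.798, 0.603, -0.0, -0.0]
ft_force: [-0.5, -0.5, -1.5]
width: 0.0572
grip_force: 15.0
```

Call:
{"fn": "step_arm", "kwargs": {
  "rows": [
    [1,-0.186,0.099,0,0,0,0.007],
    [1,0,0,0.089,0,0,0],
    [1,0,0,0.089,0,0,0],
    [1,0,0,0.089,0,0,0],
    [1,0,0,0,0,0,0],
    [1,0,0,0,0,0,0]
  ]
}}

```text
clock: 29.0
tcp_pos: [0.6497, 0.075, 0.059]
orientation: [0.801, 0.599, -0.001, -0.001]
ft_force: [-0.3, -0.2, -0.1]
width: 0.0579
grip_force: 15.0
```

```bash
python3 held.py .6575 .0746 -16.5 .04 .115 .055 6; python3 -c "
import cv2,numpy as np
a=cv2.imread('pics/top_6.png')[120:230,130:270]; b=cv2.imread('pics/side_6.png')[150:290,160:340]
cv2.imwrite('pics/c6.png',np.hstack([cv2.resize(a,(400,314),interpolation=2),cv2.resize(b,(400,314),interpolation=2)]))"
```

```text
[0.64966387 0.07504633 0.05900266] 0.05791609100646877 [-0.29306493 -0.197762   -0.14394431]
top 296 s [-0.0436  0.0373] t [-0.0652 -0.0194] z [0.0467 0.1064]
(-70, 23, np.int64(-25), np.int64(17)) (-60, 72, np.int64(-36), np.int64(26)) (-50, 77, np.int64(-41), np.int64(32)) (-40, 76, np.int64(-44), np.int64(36)) (-30, 44, np.int64(-43), np.int64(39)) (-20, 4, np.int64(22), np.int64(26)) 
side 997 s [-0.0486  0.0315] t [-0.0398  0.0613] z [0.0501 0.1105]
(-50, 9, np.int64(-40), np.int64(12)) (-40, 14, np.int64(-43), np.int64(-34)) (-30, 13, np.int64(-47), np.int64(-33)) (-20, 18, np.int64(-48), np.int64(22)) (-10, 78, np.int64(-49), np.int64(22)) (0, 155, np.int64(-49), np.int64(29)) (10, 107, np.int64(-45), np.int64(23)) (20, 113, np.int64(-44), np.int64(17)) (30, 160, np.int64(-42), np.int64(37)) (40, 209, np.int64(-36), np.int64(31)) (50, 104, np.int64(-32), np.int64(27)) (60, 16, np.int64(-24), np.int64(15))
```

View pics/c6.png

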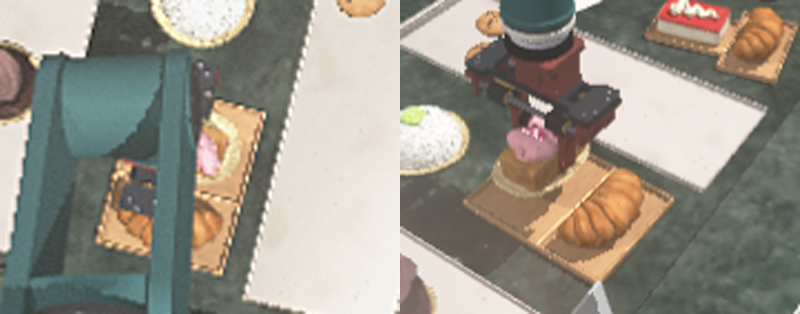

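The left half (top) and right half (side, at (535,165)) show the loaf held level over the wide cell. The croissant is upright in the narrow cell at (600,210), and the finished T tray is at the top right. I'll shift the loaf 2 mm and lower it.

Call:
{"fn": "step_arm", "kwargs": {
  "rows": [
    [1,0,0.012,0.09,0,0,0],
    [1,0,0,0.08,0,0,0],
    [1,0,0,0.05,0,0,0],
    [1,0,0,0.03,0,0,0],
    [1,0,0,0.02,0,0,0],
    [1,0,0,0.012,0,0,0],
    [1,0,0,0,0,0,0],
    [1,0,0,0,0,0,0]
  ]
}}

```text
clock: 29.9
tcp_pos: [0.6526, 0.0735, 0.0179]
orientation: [0.801, 0.598, 0.0, 0.0]
ft_force: [1.3, -0.5, -0.2]
width: 0.0575
grip_force: 15.0
```

Call:
{"fn": "step_arm", "kwargs": {
  "rows": [
    [1,0,0,0.012,0,0,0],
    [1,0,0,0.008,0,0,0],
    [1,0,0,0.003,0,0,0],
    [1,0,0,0,0,0,0],
    [1,0,0,0,0,0,0]
  ]
}}

```text
clock: 30.4
tcp_pos: [0.6523, 0.0734, 0.0144]
orientation: [0.801, 0.598, 0.0, 0.0]
ft_force: [-1.6, -1.0, 1.3]
width: 0.0575
grip_force: 15.0
```

Call:
{"fn": "step_arm", "kwargs": {
  "rows": [
    [-0.4,0,0,0,0,0,0],
    [-0.5,0,0,0,0,0,0],
    [-0.6,0,0,0,0,0,0],
    [-0.6,0,0,0,0,0,0],
    [-0.6,0,0,0,0,0,0],
    [-0.6,0,0,-0.05,0,0,0],
    [-0.6,0,0,-0.1,0,0,0],
    [-0.6,0,0,-0.2,0,0,0],
    [-0.6,0,0,-0.3,0,0,0],
    [-0.6,0,0,-0.3,0,0,0],
    [-0.6,0,0,-0.3,0,0,0],
    [-0.6,0,0,-0.2,0,0,0]
  ]
}}

```text
clock: 31.6
tcp_pos: [0.6536, 0.0735, 0.2372]
orientation: [0.801, 0.598, 0.002, 0.002]
ft_force: [0.8, 0.4, -0.4]
width: 0.0704
grip_force: 0.0
```

Call:
{"fn": "step_arm", "kwargs": {
  "rows": [
    [-0.6,-0.3,0,-0.03,0,0,0],
    [-0.6,-0.3,0,-0.03,0,0,0],
    [-0.6,-0.3,0,0,0,0,0],
    [-0.6,-0.2,0,0,0,0,0],
    [-0.6,0,0,0,0,0,0],
    [-0.6,0,0,0,0,0,0]
  ]
}}

```text
clock: 32.2
tcp_pos: [0.6054, -0.0851, 0.2419]
orientation: [0.802, 0.598, 0.001, 0.0]
ft_force: [-0.0, 0.5, -1.8]
width: 0.07
grip_force: 0.0
```

```bash
python3 look.py w7 loaf bundt croissant_a rect_tray slice t_tray; python3 held.py .6575 .0746 -16.5 .0055 .09 .052 7
python3 - <<'E'
from h import *
for f in ('w7','top_7','side_7'):
  W=np.load(f+'.npy').reshape(-1,3)
  for nm,c,yaw,z in(('loaf',(.6575,.0746),-16.5,.018),('cr',(.5587,.1038),-16.5,.015),('slice',(.5639,-.328),-3.8,.015),('crT',(.4551,-.3207),-3.8,.015)):
    a=np.radians(yaw); u=np.array([np.cos(a),np.sin(a)]); v=np.array([-u[1],u[0]]); d=W[:,:2]-c; S=d@u; T=d@v
    m=(abs(S)<(.06 if nm!='slice' else .062))&(abs(T)<(.08 if nm!='slice' else .05))&(W[:,2]>z)&(W[:,2]<.09)
    if nm=='cr': m&=S<.045
    if m.sum()>20: print(f,nm,m.sum(),np.percentile(S[m],[1,99]).round(3),np.percentile(T[m],[1,99]).round(3),np.percentile(W[m,2],98).round(3))
a=cv2.imread('pics/top_7.png')[120:250,100:350]; b=cv2.imread('pics/w7.png')
cv2.imwrite('pics/c7.png',np.hstack([cv2.resize(a,(400,300),interpolation=2),cv2.resize(b,(400,300))]))
E
```

```text
loaf 0.72 [138.0, 0.0, 198.0, 92.0] ([551.3, 92.1], [107.0, 72.4], 73.9) hi ([554.6, 87.0], [99.0, 63.2], 73.9) z [0.0322 0.0532]
loaf 0.58 [218.0, 2.0, 292.0, 93.0] ([655.4, 60.2], [106.5, 93.4], 73.5) hi ([654.9, 59.6], [103.2, 92.2], 72.9) z [0.0062 0.0654]
croissant_a 0.78 [140.0, 2.0, 198.0, 89.0] ([549.8, 88.1], [96.4, 73.7], 73.3) hi ([554.7, 86.7], [96.4, 63.5], 73.3) z [0.0317 0.0532]
croissant_a 0.66 [177.0, 306.0, 221.0, 349.0] ([522.7, -192.2], [298.6, 64.9], 60.5) hi ([509.5, -185.5], [294.7, 64.7], 66.6) z [0.0295 0.0522]
rect_tray 0.68 [131.0, 2.0, 306.0, 103.0] ([610.9, 68.1], [120.3, 217.0], 73.4) hi ([611.5, 66.3], [115.8, 208.2], 73.4) z [0.003  0.0125]
slice 0.93 [237.0, 304.0, 311.0, 340.0] ([592.7, -206.2], [284.2, 115.0], 76.8) hi ([575.0, -208.7], [290.0, 104.3], 85.9) z [0.0207 0.0513]
t_tray 0.7 [172.0, 306.0, 318.0, 339.0] ([517.1, -227.4], [226.5, 312.4], 1.6) hi ([520.4, -224.9], [216.7, 309.7], 1.0) z [0.0032 0.0243]
[ 0.60556576 -0.08376595  0.24059628] 0.07031979667500929 [ 0.0521855  -0.08388103  0.48993675]
top 494 s [-0.0497  0.044 ] t [-0.0742  0.0
[... 1017 characters left out ...]
0, 28, np.int64(-37), np.int64(48)) (70, 69, np.int64(-49), np.int64(50)) 
w7 loaf 4095 [-0.033  0.025] [-0.053  0.02 ] 0.066
w7 cr 4298 [-0.028  0.031] [-0.064  0.026] 0.053
w7 slice 2372 [-0.048  0.054] [-0.022  0.033] 0.051
w7 crT 1287 [-0.028  0.03 ] [-0.002  0.065] 0.052
top_7 loaf 326 [-0.036  0.02 ] [-0.019  0.049] 0.067
top_7 cr 369 [-0.033  0.028] [-0.018  0.061] 0.053
top_7 slice 590 [-0.051  0.049] [-0.031  0.034] 0.049
top_7 crT 573 [-0.032  0.058] [-0.06   0.064] 0.053
side_7 loaf 822 [-0.036  0.021] [-0.047  0.05 ] 0.064
side_7 cr 808 [-0.032  0.027] [-0.056  0.063] 0.051
side_7 slice 469 [-0.051  0.051] [-0.033  0.036] 0.049
side_7 crT 408 [-0.032  0.059] [-0.047  0.066] 0.052
```

View pics/c7.png

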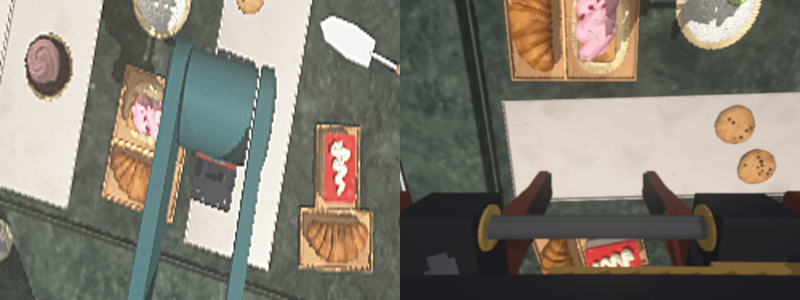

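All four items sit flat inside their compartments: the left half (top view) shows the T tray at (337,200) and the loaf at (145,105). The right half (wrist view) shows the rectangular tray's croissant at (535,35) and loaf at (600,40). The bundt is in its place at (48,65).

```bash
python3 -c "
from workcell import bot
print(bot.close_job())"
```

```text
the job is handed in; nothing more can be done
None
```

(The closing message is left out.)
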